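Box up the fallen tin and clamp the lid at the forge bench

TASK

The small metal tin has toppled over on the bench: stand it upright, cap up, on the floor of the open steel box. Then shut the box's lid fully, and after that swing the clamp on the box's front over onto the lid until it lies flat. Leave the cutter that is in the box and the other tools where they are.

Things in the scene. Friction and masses are not known exactly. Their poses are not given: they have to be found in the camera images.
- tin: Square plain-metal tin with paper band, 46 x 46 mm and 80 mm tall, plus a black round cap 26 mm across and 14 mm high on top (94 mm in all), about 250 g. Loose, lying on one flat side on the bench, 46 mm high as it lies. Origin: centre of its base; its z axis runs from the base to the cap, x and y are normal to its flat sides.
- box: Grey painted steel box fixed to the bench, open at the top, 150 mm (its x) by 240 mm (its y) by 120 mm high; walls and floor 6 mm thick. Origin: centre of its underside, z up; its x axis points from the front wall (clamp, towards the robot) to the rear wall (lid hinge). The half at negative y is empty; the cutter stands in the half at positive y.
- lid (a joint): Hinge angle of the box's lid, rad: 0 shut flat on the rim, grows as it opens upward and back, 1.57 upright, stop at 1.9. Stiff hinge: the lid stays where it is left (about 3 N at its free edge moves it). The lid is a plain grey plate 150 x 240 x 10 mm (350 g) with no handle; push it over from behind or pinch its free edge.
- lid_hinge (a point): Midpoint of the lid's hinge line, on the rear edge of the box's rim, 120 mm above the bench (75 mm along the box's x from its centre). The hinge line runs along the box's y.
- lid_edge (a point): Midpoint of the lid's free edge, at mid-thickness: 150 mm from the hinge line. With the lid shut it lies over the front wall at a height of 126 mm.
- clamp (a joint): Hinge angle of the clamp, rad: 0 lying flat over the lid, 1.57 upright, grows as it swings back towards the robot, stop at 2.2. Stiff hinge: stays where it is left (about 2 N at the bar moves it).
- clamp_hinge (a point): Pivot of the clamp, in brackets at the middle of the box's front wall: 89 mm in front of the box's centre (its -x), 138 mm above the bench. The pivot line runs along the box's y.
- clamp_bar (a point): Centre of the round steel cross-bar at the end of the clamp's flat steel arm (arm 20 mm wide, 6 mm thick): bar 14 mm in diameter, 64 mm long along the box's y, 75 mm from the pivot. With the clamp flat it lies just above the lid, its axis 138 mm above the bench.
- hardy: Dark steel hot-cutter (bystander) standing in the box's half at positive y: 48 x 48 mm foot, 66 mm tall, 600 g. Origin: centre of its underside. Leave it.
- hammer: Hammer lying on the bench beyond the tin (bystander), about 260 mm long, 26 mm high, its head 60 mm wide. Origin under its middle. Leave it.
- chisel: Dark steel cold chisel lying on the bench (bystander), about 165 mm long, 30 mm wide at its blade, 18 mm high. Origin under its middle. Leave it.
- offcut: Brown rusty square steel bar offcut lying on the bench (bystander), 110 x 25 x 25 mm. Origin under its middle. Leave it.
Things that resemble listed ones, but are neither listed nor needed, are in the scene too. Of the things that look like the tin, take the one that is farthest to the robot's right at the start.

How it is judged:
On the way, in this order (a step that is already met when the one before it is completed fails the run):
1. the tin stands upright, let go, on the floor of the open box (angle between tin's own z axis and vertical below 0.15 rad and x of tin in the frame of box between -0.075 and 0.075 m and y of tin in the frame of box between -0.12 and 0.12 m and z of tin in the frame of box between 0 and 0.014 m and value of joint lid above 0.5 rad and contact force between the fingers and tin below 0.3 N), for 0.2 s.
2. the lid is fully shut while the clamp is still open (value of joint lid below 0.035 rad and value of joint clamp above 0.5 rad), for 0.2 s.
At the end, for the whole second after the job is handed in: The tin stands upright (within 0.15 rad), base on the floor inside the box (base less than 14 mm above the bench) and at rest; the lid is shut (under 0.035 rad) and the clamp lies over it (under 0.08 rad) (angle between tin's own z axis and vertical below 0.15 rad and x of tin in the frame of box between -0.075 and 0.075 m and y of tin in the frame of box between -0.12 and 0.12 m and z of tin in the frame of box between 0 and 0.014 m and value of joint lid below 0.035 rad and value of joint clamp below 0.08 rad and linear speed of tin below 0.02 m/s); the robot touches nothing.
It fails at once if the hammer is moved more than 30 mm (distance of hammer from where it was at the start of the episode above 0.03 m).
It fails at once if the chisel is moved more than 30 mm (distance of chisel from where it was at the start of the episode above 0.03 m).
It fails at once if the square bar offcut is moved more than 30 mm (distance of offcut from where it was at the start of the episode above 0.03 m).
It fails at once if the cutter in the box is moved more than 30 mm (distance of hardy from where it was at the start of the episode above 0.03 m).
It also fails if it takes over 72 s, if anything falls off the work surface, if the arm or the gripper's body presses on something with over 40 N, if the wrist force passes 120 N, or if a joint passes its speed limit or range.

ROBOT

A 6-joint arm with a two-finger parallel gripper is mounted at the origin on the work surface. World frame = base frame: x ahead of the robot, y to its left, z up, the work surface at z = 0. Lengths are in m, angles in rad, forces in N, time in s.
With the tool pointing down it reaches from about 0.25 to 0.775 m from the base axis. Payload 8.9 kg.
Tool frame: the origin (TCP) lies between the finger pads; the fingertips stand 8 mm ahead of it and the grasp point (between the pads) lies 11 mm behind it; z points along the fingers, y is the line along which they close (so a half turn about z gives the same grasp; the last joint's range is limited). The gripper opens to 85 mm and grips with 20 to 120 N. Pads are 22 mm wide; open, the fingers measure 114 mm over their backs; the gripper's body (76 mm by 85 mm) begins 54 mm behind the grasp point. The pads swing forward as they close: fully open they stand 13 mm farther back than shut.
Start: joints at [-1.42, 0.291, -0.153, 1.127, 0, 1.431], TCP at [0.15, -0.503, 0.206] pointing down, gripper open.
Joint ranges: [-2.52, 2.52], [-0.91, 1.74], [-1.3, 1.37], [-1.96, 2.02], [-1.52, 1.47], [-3.14, 3.14]. Speed limits (rad/s): [2.22, 2.22, 2.79, 3.14, 3.14, 3.14].

INTERFACE

Orientations are given as a rotation vector (axis times angle).
In Python, from rig import robot, vision, order gives the robot as it stands.
- The arm moves only by the tool step_arm, never from a script. Its argument "targets" is a list of rows, each an object of numbers: "tx", "ty", "tz": the shift along the tool's x, y, z in cm; "yaw": the turn about the tool's z in degrees. A call has 1 to 8 rows; each row shifts and turns the commanded pose from where the row before left it, along the tool's axes as they then stand; what a row does not reach is not made up. A row lasts 1/12 s, in which the tool goes at most 41.7 mm and 7.16 degrees, less where a joint would pass 70% of its speed; a pose out of reach is approached as far as the arm can. A call is refused whole if a number of a shift passes 4.17 or a number of a turn 7.16, either way. A call with a gripper value outside its range is refused whole. "grip" is the opening, from 0 (shut) to 1 (fully open), set as the call begins (left out, the last holds). The fingers move at their own pace and stop on an object; "squeeze" is the grip in N (left out, the last holds). Time passes only in rows, so rows that do not move let the fingers close. It gives the time, the measured TCP pose, the force, the opening and the grip force at its end, in the units of the state.
- robot.get_obs(): the state, without advancing time (a new reading comes with each control period).
- vision.camera(name): name is "scene" or "top" or "wrist"; returns a dict with "img" (480x640x3 uint8, red, green, blue), "mtx" (3x3 intrinsics, pixels), "rvec" (rotation vector, rad) and "tvec" (3), from world to camera coordinates, as OpenCV has them; the wrist camera has in their place "hand_eye" (4x4, takes a point from camera to tool coordinates, whose origin is the TCP and whose axes are the flange's). Camera axes: x right, y down, z forward; pixel columns grow to the right and rows downward; lengths in m; the calibration is good to about 2 mm. A picture is of the moment at which its call begins: read the wrist's pose just before it. There is no depth.
- order.close_job(): hands the job in; it is judged then, once.
The state is a dict: "t": time; "joint_pos": joint angles; "qvel": joint speeds; "tau": joint torques, N m; "tcp_pos": TCP position; "ee_rot": TCP orientation; "contact_force": force on the tool from outside, world axes, zero at the start; "ft_torque": the same for the moment, N m; "gripper_width": opening from 0.0 (shut) to 1.0 (fully open); "grasp_force": force on a finger pad.
Only numpy, scipy, OpenCV 4.12 (cv2) and the standard library are available. Lean on these libraries where they do the work, as an engineer would, in place of code of your own. Each camera call takes 0.05 s, during which the arm holds its last target. There are 200 camera calls.

## Working session

There is one attempt and no reset: what is moved stays moved. The work goes in short steps, Python scripts to look and compute and a tool call to move; the robot and the scene stay as the last step left them, time stands still between calls to the robot, and variables do not carry over. Pictures are saved under pics/ and viewed, at most 10 in all, crops included, and the job is handed in when it is done.

Besides the shell and the picture viewer there is one more tool, called after ">>>" as name(argument=value, ...) on one line, values as JSON. step_arm: Moves the arm, as the interface text tells. Its arguments: {"type":"object","properties":{"targets":{"type":"array","items":{"type":"object","properties":{"tx":{"type":"number"},"ty":{"type":"number"},"tz":{"type":"number"},"yaw":{"type":"number"}}}},"grip":{"type":"number"},"squeeze":{"type":"number"}},"required":["targets"]}

```bash
ls; mkdir -p pics
cat > h.py <<'E'
import numpy as np, cv2
from rig import robot, vision, order
def cam(n):
    c=vision.camera(n); return c
def ray(c,u,v):
    R=cv2.Rodrigues(np.array(c["rvec"],float))[0]; t=np.array(c["tvec"],float).reshape(3)
    d=R.T@np.linalg.inv(np.array(c["mtx"]))@np.array([u,v,1.]); o=-R.T@t
    return o,d/np.linalg.norm(d)
def onz(c,u,v,z):
    o,d=ray(c,u,v); return o+d*(z-o[2])/d[2]
def proj(c,P):
    return cv2.projectPoints(np.array(P,float).reshape(-1,3),np.array(c["rvec"],float),np.array(c["tvec"],float),np.array(c["mtx"],float),None)[0].reshape(-1,2)
def tri(r1,r2):
    (o,d),(p,e)=r1,r2
    s=np.linalg.lstsq(np.stack([d,-e],1),p-o,rcond=None)[0]
    a=o+d*s[0];b=p+e*s[1]; return (a+b)/2,np.linalg.norm(a-b)
def save(c,f): cv2.imwrite(f,cv2.cvtColor(c["img"],cv2.COLOR_RGB2BGR))
E
python3 - <<'E'
from h import *
import pickle
s=robot.get_obs(); print({k:np.round(v,3).tolist() for k,v in s.items()})
D={}
for n in("top","scene"):
    c=cam(n); save(c,f"pics/{n}0.png"); D[n]=c
    o,d=ray(c,320,240); print(n,o.round(3),d.round(3))
pickle.dump(D,open("v0.pkl","wb"))
E
```

```text
pics
{'t': 0.0, 'joint_pos': [-1.42, 0.291, -0.154, 1.127, 0.0, 1.431], 'qvel': [-0.0, -0.001, -0.0, -0.0, 0.0, 0.001], 'tau': [-0.003, -53.714, 33.138, 0.015, -0.0, -0.0], 'tcp_pos': [0.15, -0.503, 0.206], 'ee_rot': [-3.107, -0.453, -0.0], 'contact_force': [-0.126, 0.365, -0.193], 'ft_torque': [0.011, -0.014, 0.048], 'grasp_force': 0.0, 'gripper_width': 1.0}
top [0.42  0.062 0.911] [ 0.134 -0.002 -0.991]
scene [1.132 0.829 0.772] [-0.491 -0.664 -0.564]
```

View pics/top0.png

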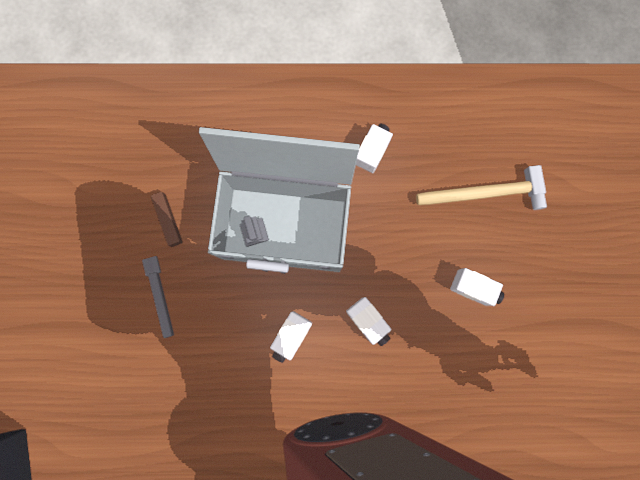

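View pics/scene0.png

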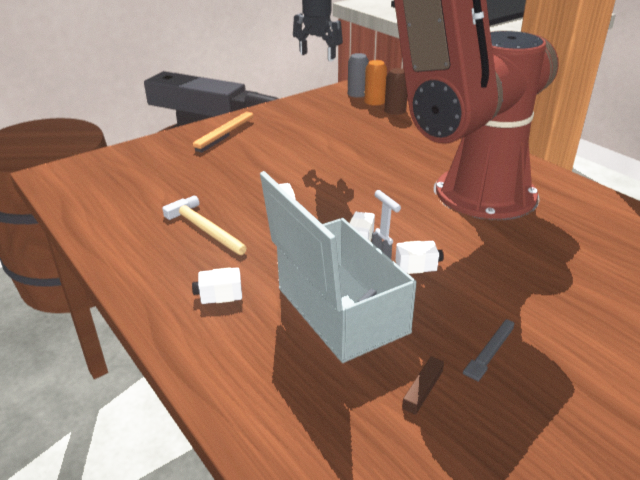

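The top view shows the box (centre about 280,220) with its lid open at the top and the clamp upright at (268,266). Four white tins lie at (375,147), (478,287), (370,320) and (291,336). The image's right is the robot's right (-y), so (478,287) is the one meant. Its cap is at (500,297). I'll confirm it in a crop and measure.

Run:
```python
from h import *
import pickle
D=pickle.load(open("v0.pkl","rb")); c=D["top"]; im=c["img"]
hsv=cv2.cvtColor(im,cv2.COLOR_RGB2HSV)
m=((hsv[...,1]<60)&(hsv[...,2]>120)).astype(np.uint8)
n,l,s,ce=cv2.connectedComponentsWithStats(m)
for i in range(1,n):
    if 200<s[i,4]<3000 and s[i,1]>80: 
        r=cv2.minAreaRect(cv2.findContours((l==i).astype(np.uint8),0,1)[0][0]); b=cv2.boxPoints(r)
        print(s[i].tolist(),ce[i].round(1),"xy@.046",onz(c,*ce[i],.046).round(3)[:2]); 
        if s[i,0]>430: print([onz(c,*q,.046).round(3)[:2].tolist() for q in b])
cr=cv2.resize(im[225:345,400:560],None,fx=5,fy=5,interpolation=cv2.INTER_CUBIC)
cb=cv2.resize(im[115:285,190:370],None,fx=3.5,fy=3.5,interpolation=cv2.INTER_CUBIC)
cv2.imwrite("pics/crop1.png",cr[...,::-1]); cv2.imwrite("pics/crop2.png",cb[...,::-1])
```

```text
[529, 165, 18, 45, 579] [537.6 187. ] xy@.046 [ 0.641 -0.371]
[[0.684, -0.355], [0.687, -0.384], [0.598, -0.387], [0.595, -0.359]]
[450, 268, 53, 38, 1277] [476.2 286.7] xy@.046 [ 0.445 -0.239]
[[0.44, -0.186], [0.488, -0.209], [0.451, -0.294], [0.403, -0.271]]
[346, 297, 46, 48, 1131] [368.3 320.2] xy@.046 [ 0.383 -0.031]
[270, 311, 42, 49, 1124] [290.7 335.2] xy@.046 [0.356 0.116]
```

View pics/crop1.png

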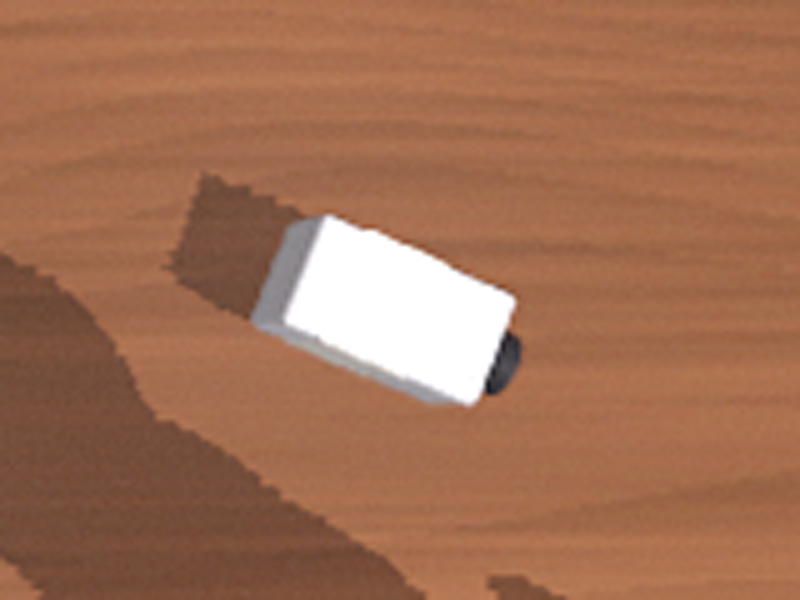

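View pics/crop2.png

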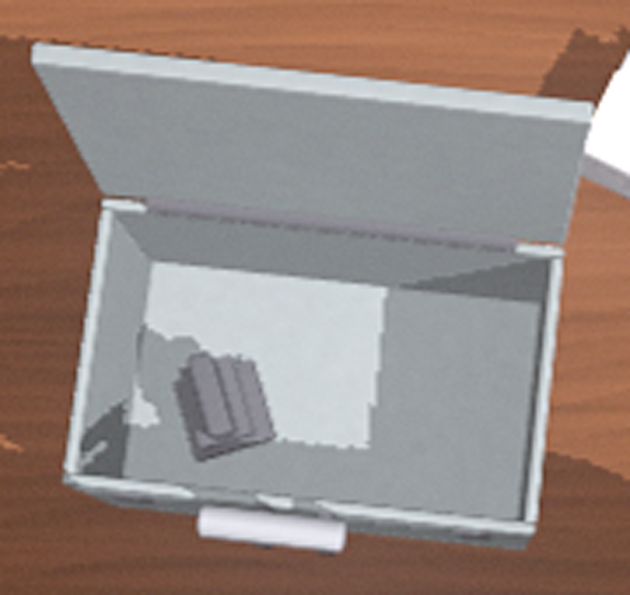

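The crop confirms it: a white square tin lying flat, black cap at its lower right end (crop 508,362), base at crop (307,268). The box crop shows the rim corners, with the cutter at (225,405), so the right half is empty. Since the tool can only yaw, I'll pinch the tin lightly near its cap end, so that it can swing upright in the pads.

Run:
```python
from h import *
import pickle
D=pickle.load(open("v0.pkl","rb")); c=D["top"]
C=np.array([(330,215),(517,297),(475,405),(285,322)])/5+[400,225]
P=np.array([onz(c,u,v,.046) for u,v in C]); 
for i in range(4): print(np.linalg.norm(P[i]-P[(i+1)%4]).round(4),end=' ')
base=(P[0]+P[3])/2; top=(P[1]+P[2])/2; a=(top-base)/np.linalg.norm(top-base)
print("base",base.round(4),"top",top.round(4),"axis",a.round(3))
g=base+a*.074; print("grip",g.round(4))
B=np.array([(68,475),(533,522),(562,255),(103,203)])/3.5+[190,115]
Q=np.array([onz(c,u,v,.12) for u,v in B]); print(Q.round(3),[np.linalg.norm(Q[i]-Q[(i+1)%4]).round(3) for i in range(4)])
ctr=Q.mean(0); by=(Q[0]+Q[3]-Q[1]-Q[2]); by/=np.linalg.norm(by); bx=np.array([by[1],-by[0],0]); 
print("box",ctr.round(4),"x",bx.round(3),"place",(ctr-.055*by).round(4))
hc=onz(c,225/3.5+190,405/3.5+115,.05)-ctr; print("hardy in box",(hc@bx).round(3),(hc@by).round(3))
np.savez("geo.npz",ctr=ctr,bx=bx,by=by)
# clamp bar, lid edge mid at top
for n,u,v in(("lidL",33,50),("lidR",592,115),("bar",272,530)):
  o,d=ray(c,u/3.5+190,v/3.5+115)
  for z in (.2,.21,.26,.27): q=o+d*(z-o[2])/d[2]-ctr; print(n,z,(q@bx).round(3),(q@by).round(3))
s=robot.get_obs()
R=cv2.Rodrigues(s["ee_rot"])[0]; print(R.round(3)); dl=np.array([g[0],g[1],.0])-s["tcp_pos"]; print("tool shift cm",(R.T@dl*100).round(2))
y=np.array([-a[1],a[0],0]); 
ang=np.degrees(np.arctan2(y@R[:,0],y@R[:,1])); print("yaw needed (about tool z, turning y to target) ",-ang,"mod 180")
```

```text
0.0774 0.0449 0.0781 0.0452 base [ 0.4606 -0.2118  0.046 ] top [ 0.4288 -0.2827  0.046 ] axis [-0.409 -0.912  0.   ]
grip [ 0.4303 -0.2793  0.046 ]
[[0.508 0.255 0.12 ]
 [0.484 0.021 0.12 ]
 [0.621 0.005 0.12 ]
 [0.649 0.241 0.12 ]] [np.float64(0.235), np.float64(0.138), np.float64(0.238), np.float64(0.142)]
box [0.5655 0.1302 0.12  ] x [ 0.994 -0.112  0.   ] place [0.5594 0.0756 0.12  ]
hardy in box -0.017 0.055
lidL 0.2 0.119 0.141
lidL 0.21 0.116 0.138
lidL 0.26 0.098 0.122
lidL 0.27 0.094 0.119
lidR 0.2 0.117 -0.123
lidR 0.21 0.113 -0.122
lidR 0.26 0.095 -0.119
lidR 0.27 0.092 -0.119
bar 0.2 -0.092 0.002
bar 0.21 -0.093 0.001
bar 0.26 -0.096 -0.005
bar 0.27 -0.097 -0.006
[[ 0.958  0.286 -0.   ]
 [ 0.286 -0.958  0.001]
 [ 0.    -0.001 -1.   ]]
tool shift cm [ 33.25 -13.38  20.59]
yaw needed (about tool z, turning y to target)  -49.22576602492193 mod 180
```

>>> step_arm(targets=[{"tx":3.3,"ty":-1.34},{"tx":3.3,"ty":-1.34},{"tx":3.3,"ty":-1.34},{"tx":3.3,"ty":-1.34},{"tx":3.3,"ty":-1.34},{"tx":3.3,"ty":-1.34},{"tx":3.3,"ty":-1.34},{"tx":3.3,"ty":-1.34}], grip=1, squeeze=20)

```text
validation failed for argument at $.ta...
```

>>> step_arm(targets=[{"tx":3.4,"ty":-1.34},{"tx":3.4,"ty":-1.34},{"yaw":-7.03},{"yaw":-7.03},{"yaw":-7.03},{"yaw":-7.03},{"yaw":-7.03},{"yaw":-7.03}])

```text
validation failed for argument at $.ta...
```

>>> step_arm(targets=[{"yaw":-7.03},{"tz":2.5},{"tz":2.5},{"tz":2.5},{"tz":1.5},{},{},{}])

```text
validation failed for argument at $.ta...
```

>>> step_arm(targets=[{"tx":3.3,"ty":-1.34,"tz":0,"yaw":0},{"tx":3.3,"ty":-1.34,"tz":0,"yaw":0},{"tx":3.3,"ty":-1.34,"tz":0,"yaw":0},{"tx":3.3,"ty":-1.34,"tz":0,"yaw":0},{"tx":3.3,"ty":-1.34,"tz":0,"yaw":0},{"tx":3.3,"ty":-1.34,"tz":0,"yaw":0},{"tx":3.3,"ty":-1.34,"tz":0,"yaw":0},{"tx":3.3,"ty":-1.34,"tz":0,"yaw":0}], grip=1, squeeze=20)

```text
t: 0.77
tcp_pos: [0.3734, -0.3235, 0.2061]
ee_rot: [-3.108, -0.453, 0.0]
contact_force: [0.6, -0.4, 0.5]
gripper_width: 1.0
grasp_force: 0.0
```

>>> step_arm(targets=[{"tx":3.4,"ty":-1.3,"tz":0,"yaw":0},{"tx":3.4,"ty":-1.3,"tz":0,"yaw":0},{"tx":0,"ty":0,"tz":0,"yaw":-7.03},{"tx":0,"ty":0,"tz":0,"yaw":-7.03},{"tx":0,"ty":0,"tz":0,"yaw":-7.03},{"tx":0,"ty":0,"tz":0,"yaw":-7.03},{"tx":0,"ty":0,"tz":0,"yaw":-7.03},{"tx":0,"ty":0,"tz":0,"yaw":-7.03}])

```text
t: 1.43
tcp_pos: [0.43, -0.2803, 0.2058]
ee_rot: [-2.732, -1.55, 0.0]
contact_force: [-0.7, -0.1, -0.4]
gripper_width: 1.0
grasp_force: 0.0
```

>>> step_arm(targets=[{"tx":0,"ty":0,"tz":0,"yaw":-7.03},{"tx":0,"ty":0,"tz":3,"yaw":0},{"tx":0,"ty":0,"tz":3,"yaw":0},{"tx":0,"ty":0,"tz":2,"yaw":0},{"tx":0,"ty":0,"tz":0,"yaw":0},{"tx":0,"ty":0,"tz":0,"yaw":0}])

```text
t: 1.93
tcp_pos: [0.4294, -0.28, 0.1257]
ee_rot: [-2.636, -1.705, 0.001]
contact_force: [0.4, -0.5, 0.4]
gripper_width: 1.001
grasp_force: 0.0
```

Run:
```python
from h import *
s=robot.get_obs(); c=cam("wrist"); save(c,"pics/w1.png")
R=cv2.Rodrigues(s["ee_rot"])[0]; print(s["tcp_pos"].round(4) if hasattr(s["tcp_pos"],'round') else s["tcp_pos"],R.round(3)); H=np.array(c["hand_eye"]);print(H.round(3))
# white top face
hsv=cv2.cvtColor(c["img"],cv2.COLOR_RGB2HSV); m=((hsv[...,1]<40)&(hsv[...,2]>215)).astype(np.uint8)
n,l,st,ce=cv2.connectedComponentsWithStats(m); i=1+np.argmax(st[1:,4]); print(st[i])
b=cv2.boxPoints(cv2.minAreaRect(cv2.findContours((l==i).astype(np.uint8),0,1)[0][0])); print(b)
K=np.array(c["mtx"])
for q in b:
    d=R@H[:3,:3]@np.linalg.inv(K)@[q[0],q[1],1]; o=R@H[:3,3]+s["tcp_pos"]; p=o+d*(.046-o[2])/d[2]; print("world",p.round(4),"tool cm",(R.T@(p-s["tcp_pos"])*100).round(2))
```

```text
[ 0.4294 -0.28    0.1257] [[ 0.41   0.912 -0.002]
 [ 0.912 -0.41   0.002]
 [ 0.001 -0.002 -1.   ]]
[[-0.001 -0.956 -0.294  0.075]
 [ 1.    -0.001 -0.    -0.   ]
 [-0.    -0.294  0.956 -0.167]
 [ 0.     0.     0.     1.   ]]
[ 286  132   67  109 6889]
[[286. 132.]
 [352. 132.]
 [352. 240.]
 [286. 240.]]
world [ 0.4403 -0.2003  0.046 ] tool cm [ 7.71 -2.25  7.98]
world [ 0.4819 -0.2191  0.046 ] tool cm [7.7  2.31 7.97]
world [ 0.4519 -0.2911  0.046 ] tool cm [-0.1   2.52  7.97]
world [ 0.4063 -0.2706  0.046 ] tool cm [-0.09 -2.48  7.98]
```

>>> step_arm(targets=[{"tx":0.5,"ty":0,"tz":3,"yaw":0},{"tx":0,"ty":0,"tz":3,"yaw":0},{"tx":0,"ty":0,"tz":2.5,"yaw":0},{"tx":0,"ty":0,"tz":1.6,"yaw":0},{"tx":0,"ty":0,"tz":0.8,"yaw":0},{"tx":0,"ty":0,"tz":0,"yaw":0},{"tx":0,"ty":0,"tz":0,"yaw":0}])

```text
t: 2.57
tcp_pos: [0.433, -0.2767, 0.0184]
ee_rot: [2.636, 1.706, 0.001]
contact_force: [0.5, -0.1, -0.0]
gripper_width: 1.003
grasp_force: 0.0
```

>>> step_arm(targets=[{"tx":0,"ty":0,"tz":0,"yaw":0},{"tx":0,"ty":0,"tz":0,"yaw":0},{"tx":0,"ty":0,"tz":0,"yaw":0},{"tx":0,"ty":0,"tz":0,"yaw":0},{"tx":0,"ty":0,"tz":0,"yaw":0},{"tx":0,"ty":0,"tz":0,"yaw":0},{"tx":0,"ty":0,"tz":0,"yaw":0},{"tx":0,"ty":0,"tz":0,"yaw":0}], grip=0.4, squeeze=20)

```text
t: 3.23
tcp_pos: [0.4328, -0.2768, 0.0192]
ee_rot: [2.635, 1.705, 0.0]
contact_force: [-2.9, 1.3, 21.4]
gripper_width: 0.457
grasp_force: 21.4
```

>>> step_arm(targets=[{"tx":0,"ty":0,"tz":-1,"yaw":0},{"tx":0,"ty":0,"tz":-2,"yaw":0},{"tx":0,"ty":0,"tz":-3,"yaw":0},{"tx":0,"ty":0,"tz":-3,"yaw":0},{"tx":0,"ty":0,"tz":-3,"yaw":0},{"tx":0,"ty":0,"tz":0,"yaw":0},{"tx":0,"ty":0,"tz":0,"yaw":0},{"tx":0,"ty":0,"tz":0,"yaw":0}])

```text
t: 3.9
tcp_pos: [0.432, -0.2758, 0.137]
ee_rot: [-2.637, -1.707, 0.0]
contact_force: [1.1, -0.5, 0.7]
gripper_width: 0.397
grasp_force: 0.0
```

Run:
```python
from h import *
c=cam("scene"); a=cv2.resize(c["img"][120:360,200:480],(373,320)); w=cam("wrist"); b=cv2.resize(w["img"],(427,320))
cv2.imwrite("pics/p1.png",np.hstack([a,b])[...,::-1]); print(proj(c,robot.get_obs()["tcp_pos"]))
```

```text
[[279.05949668 150.37816654]]
```

View pics/p1.png

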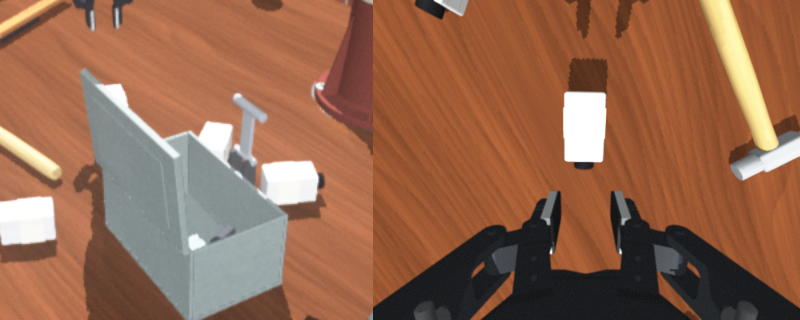

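The tin was not lifted. The wrist view shows it on the bench at (585,128), cap at (584,163), so I'll re-measure.

```bash
cat >> h.py <<'E'
def wtin(z=.046):
    s=robot.get_obs(); c=cam("wrist"); R=cv2.Rodrigues(s["ee_rot"])[0]; H=np.array(c["hand_eye"]); K=np.array(c["mtx"])
    hsv=cv2.cvtColor(c["img"],cv2.COLOR_RGB2HSV); m=((hsv[...,1]<40)&(hsv[...,2]>215)).astype(np.uint8)
    n,l,st,ce=cv2.connectedComponentsWithStats(m); i=1+np.argmax(st[1:,4]); print(st[i])
    b=cv2.boxPoints(cv2.minAreaRect(cv2.findContours((l==i).astype(np.uint8),0,1)[0][0]))
    for q in b:
        d=R@H[:3,:3]@np.linalg.inv(K)@[q[0],q[1],1]; o=R@H[:3,3]+s["tcp_pos"]; p=o+d*(z-o[2])/d[2]; print(q,"world",p.round(4),"tool cm",(R.T@(p-s["tcp_pos"])*100).round(2))
    return c
E
python3 -c "
from h import *
c=wtin(); save(c,'pics/w2.png')"
```

```text
[ 286  138   64  105 6315]
[286. 242.] world [ 0.4054 -0.27    0.046 ] tool cm [-0.58 -2.58  9.02]
[286. 138.] world [ 0.4398 -0.1991  0.046 ] tool cm [ 7.3  -2.35  9.02]
[349. 138.] world [ 0.4813 -0.2178  0.046 ] tool cm [7.3  2.2  9.01]
[349. 242.] world [ 0.4508 -0.2905  0.046 ] tool cm [-0.58  2.4   9.01]
```

>>> step_arm(targets=[{"tx":0.2,"ty":0,"tz":3,"yaw":0},{"tx":0,"ty":0,"tz":3,"yaw":0},{"tx":0,"ty":0,"tz":3,"yaw":0},{"tx":0,"ty":0,"tz":2,"yaw":0},{"tx":0,"ty":0,"tz":1.4,"yaw":0},{"tx":0,"ty":0,"tz":0,"yaw":0},{"tx":0,"ty":0,"tz":0,"yaw":0}], grip=1)

```text
t: 4.63
tcp_pos: [0.4321, -0.2734, 0.0123]
ee_rot: [-2.635, -1.705, 0.001]
contact_force: [0.4, -0.1, -0.5]
gripper_width: 1.002
grasp_force: 0.0
```

>>> step_arm(targets=[{"tx":0,"ty":0,"tz":0,"yaw":0},{"tx":0,"ty":0,"tz":0,"yaw":0},{"tx":0,"ty":0,"tz":0,"yaw":0},{"tx":0,"ty":0,"tz":0,"yaw":0},{"tx":0,"ty":0,"tz":0,"yaw":0},{"tx":0,"ty":0,"tz":0,"yaw":0},{"tx":0,"ty":0,"tz":0,"yaw":0},{"tx":0,"ty":0,"tz":0,"yaw":0}], grip=0, squeeze=30)

```text
t: 5.3
tcp_pos: [0.4333, -0.2746, 0.0143]
ee_rot: [2.636, 1.706, 0.0]
contact_force: [-2.1, 1.1, 6.6]
gripper_width: 0.528
grasp_force: 29.6
```

>>> step_arm(targets=[{"tx":0,"ty":0,"tz":-0.3,"yaw":0},{"tx":0,"ty":0,"tz":-0.3,"yaw":0},{"tx":0,"ty":0,"tz":-0.5,"yaw":0},{"tx":0,"ty":0,"tz":-0.5,"yaw":0},{"tx":0,"ty":0,"tz":-0.5,"yaw":0},{"tx":0,"ty":0,"tz":0,"yaw":0}])

```text
t: 5.8
tcp_pos: [0.4336, -0.2747, 0.0354]
ee_rot: [2.636, 1.706, 0.001]
contact_force: [-0.3, 0.5, -2.1]
gripper_width: 0.524
grasp_force: 31.0
```

>>> step_arm(targets=[{"tx":0,"ty":0,"tz":-1.5,"yaw":0},{"tx":0,"ty":0,"tz":-2.5,"yaw":0},{"tx":0,"ty":0,"tz":-2.5,"yaw":0},{"tx":0,"ty":0,"tz":-2.5,"yaw":0},{"tx":0,"ty":0,"tz":-1.5,"yaw":0},{"tx":0,"ty":0,"tz":0,"yaw":0},{"tx":0,"ty":0,"tz":0,"yaw":0},{"tx":0,"ty":0,"tz":0,"yaw":0}], squeeze=20)

```text
t: 6.47
tcp_pos: [0.4324, -0.2737, 0.138]
ee_rot: [-2.636, -1.706, 0.001]
contact_force: [-0.4, -1.0, -3.1]
gripper_width: 0.522
grasp_force: 31.0
```

Run:
```python
from h import *
w=cam("wrist"); t=cam("scene"); print(proj(t,robot.get_obs()["tcp_pos"]))
a=cv2.resize(t["img"][60:260,180:380],(320,320)); b=cv2.resize(w["img"],(427,320))
cv2.imwrite("pics/p2.png",np.hstack([a,b])[...,::-1])
```

```text
[[279.22755461 150.11600383]]
```

View pics/p2.png

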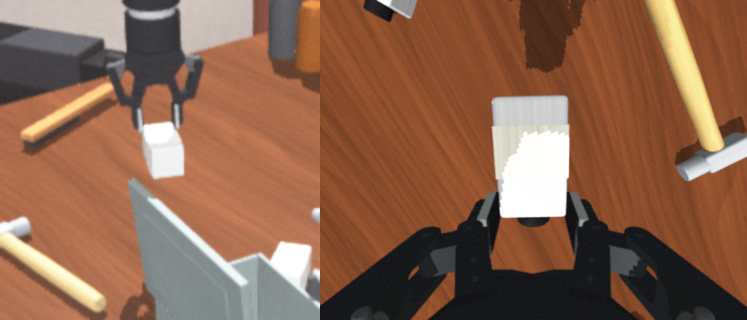

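The tin is held level by its cap end (wrist view: body 493–568 wide, cap at 531,222). I'll go lower so a slip is harmless, then loosen the grip so gravity swings it.

>>> step_arm(targets=[{"tx":0,"ty":0,"tz":2,"yaw":0},{"tx":0,"ty":0,"tz":2,"yaw":0},{"tx":0,"ty":0,"tz":1.5,"yaw":0},{"tx":0,"ty":0,"tz":0,"yaw":0},{"tx":0,"ty":0,"tz":0,"yaw":0},{"tx":0,"ty":0,"tz":0,"yaw":0},{"tx":0,"ty":0,"tz":0,"yaw":0}], grip=0.5, squeeze=20)

```text
t: 7.15
tcp_pos: [0.4335, -0.2747, 0.085]
ee_rot: [2.637, 1.706, 0.001]
contact_force: [-0.5, 0.0, -2.7]
gripper_width: 0.52
grasp_force: 31.0
```

```bash
cat >> h.py <<'E'
def blob(f=None):
    s=robot.get_obs(); c=cam("wrist"); hsv=cv2.cvtColor(c["img"],cv2.COLOR_RGB2HSV); m=((hsv[...,1]<60)&(hsv[...,2]>150)).astype(np.uint8)
    m[:,:260]=0; m[:,380:]=0; n,l,st,ce=cv2.connectedComponentsWithStats(m); i=1+np.argmax(st[1:,4]); print("blob",st[i],"gf",s["grasp_force"],"w",s["gripper_width"],"F",np.round(s["contact_force"],1),"z",s["tcp_pos"][2])
    if f: save(c,f)
E
python3 -c "
from h import *
blob('pics/b1.png')"
```

```text
blob [  260   143   114   184 19614] gf 31.01748526096344 w 0.5204131573653543 F [-0.5  0.  -2.7] z 0.0850153312066079
```

>>> step_arm(targets=[{"tx":0,"ty":0,"tz":0,"yaw":0},{"tx":0,"ty":0,"tz":0,"yaw":0},{"tx":0,"ty":0,"tz":0,"yaw":0}], grip=0.523, squeeze=20)

```text
t: 7.45
tcp_pos: [0.4332, -0.2743, 0.0846]
ee_rot: [2.637, 1.707, 0.0]
contact_force: [-1.1, 0.0, -1.9]
gripper_width: 0.523
grasp_force: 28.7
```

>>> step_arm(targets=[{"tx":0,"ty":0,"tz":0,"yaw":0},{"tx":0,"ty":0,"tz":0,"yaw":0},{"tx":0,"ty":0,"tz":0,"yaw":0}], grip=0.527, squeeze=20)

```text
t: 7.7
tcp_pos: [0.433, -0.2742, 0.0842]
ee_rot: [2.638, 1.707, 0.0]
contact_force: [0.5, -1.4, -1.7]
gripper_width: 0.532
grasp_force: 21.4
```

```bash
python3 -c "
from h import *
blob('pics/b2.png')"
```

```text
blob [  260   143   114   184 19658] gf 21.36749804019928 w 0.531941968702728 F [ 0.5 -1.4 -1.7] z 0.08423957685398514
```

>>> step_arm(targets=[{"tx":0,"ty":0,"tz":0,"yaw":0},{"tx":0,"ty":0,"tz":0,"yaw":0},{"tx":0,"ty":0,"tz":0,"yaw":0}], grip=0.532, squeeze=20)

```text
t: 8.0
tcp_pos: [0.433, -0.2742, 0.0842]
ee_rot: [-2.637, -1.707, -0.0]
contact_force: [-0.3, 0.3, -1.1]
gripper_width: 0.528
grasp_force: 12.0
```

>>> step_arm(targets=[{"tx":0,"ty":0,"tz":0,"yaw":0},{"tx":0,"ty":0,"tz":0,"yaw":0},{"tx":0,"ty":0,"tz":0,"yaw":0}], grip=0.535, squeeze=20)

```text
t: 8.25
tcp_pos: [0.433, -0.2741, 0.0842]
ee_rot: [-2.637, -1.707, -0.0]
contact_force: [-0.6, 0.9, -4.1]
gripper_width: 0.537
grasp_force: 2.7
```

```bash
python3 -c "
from h import *
blob('pics/b3.png')"
```

```text
blob [  269   226   100   151 11327] gf 2.6888569816946983 w 0.5370955945570628 F [-0.6  0.9 -4.1] z 0.08416219371421002
```

>>> step_arm(targets=[{"tx":0,"ty":0,"tz":0,"yaw":0},{"tx":0,"ty":0,"tz":0,"yaw":0},{"tx":0,"ty":0,"tz":0,"yaw":0}], grip=0.535)

```text
t: 8.55
tcp_pos: [0.4332, -0.2744, 0.0845]
ee_rot: [2.637, 1.706, 0.0]
contact_force: [-0.3, 1.7, 0.0]
gripper_width: 0.536
grasp_force: 0.0
```

Run:
```python
from h import *
blob('pics/b4.png'); w=cv2.imread("pics/b4.png"); t=cam("scene"); u,v=proj(t,robot.get_obs()["tcp_pos"])[0].astype(int); print(u,v)
a=cv2.resize(t["img"][v-80:v+80,u-80:u+80],(480,480))[...,::-1]
cv2.imwrite("pics/p3.png",np.hstack([a,cv2.resize(w[:,160:480],(320,480))]))
```

```text
blob [ 277  259   82  125 7667] gf 0.0 w 0.535890538628321 F [-0.3  1.7  0. ] z 0.08445213194718072
279 170
```

View pics/p3.png

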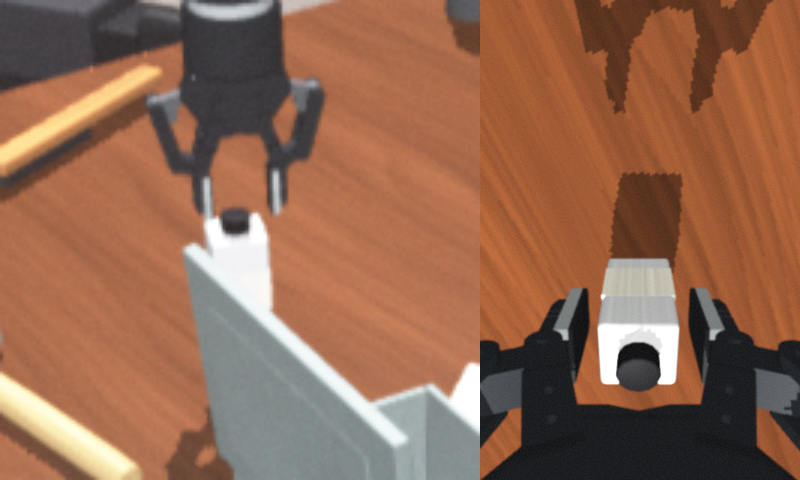

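The tin swung down, slipped out and now stands upright on the bench (cap at wrist pixel ~(318,367)). Next I'll find its centre and re-grasp it higher up the body.

Run:
```python
from h import *
s=robot.get_obs(); c=cam("wrist"); R=cv2.Rodrigues(s["ee_rot"])[0]; H=np.array(c["hand_eye"]); K=np.array(c["mtx"])
def tool(u,v,z):
    d=R@H[:3,:3]@np.linalg.inv(K)@[u,v,1]; o=R@H[:3,3]+s["tcp_pos"]; p=o+d*(z-o[2])/d[2]; return (R.T@(p-s["tcp_pos"])*100).round(2)
hsv=cv2.cvtColor(c["img"],cv2.COLOR_RGB2HSV); m=((hsv[...,1]<60)&(hsv[...,2]>150)).astype(np.uint8); m[:,:260]=0;m[:,380:]=0
n,l,st,ce=cv2.connectedComponentsWithStats(m); i=1+np.argmax(st[1:,4]); print(st[i])
x,y,w,h,_=st[i]; print("near-edge L/R",tool(x,y+h,.08),tool(x+w,y+h,.08)); print("cap",tool(318,367,.094))
row=(l[:, x+3]==i).nonzero()[0]; print("left col range",row.min(),row.max(),tool(x+3,row.min(),.08))
```

```text
[ 278  255   82  108 6258]
near-edge L/R [-5.37 -2.42  0.44] [-5.38  2.43  0.44]
cap [-4.58 -0.05 -0.96]
left col range 274 360 [ 0.31 -2.05  0.44]
```

Run:
```python
from h import *
for i in range(3): blob(f'pics/b5{i}.png')
w=cv2.imread("pics/b50.png")[:,160:480]; w2=cv2.imread("pics/b52.png")[:,160:480]; cv2.imwrite("pics/p4.png",np.hstack([w,w2]))
```

```text
blob [ 278  255   81  114 6658] gf 0.0 w 0.5364386091800537 F [-0.2  0.1 -0.2] z 0.08434639578269247
blob [ 278  257   82  118 7030] gf 0.0 w 0.5337656101738202 F [ 0.7 -0.5 -0.3] z 0.08433812676615253
blob [ 278  255   82  113 6589] gf 0.0 w 0.5338148025769854 F [ 1.  -0.2 -0.6] z 0.08428348562832794
```

View pics/p4.png

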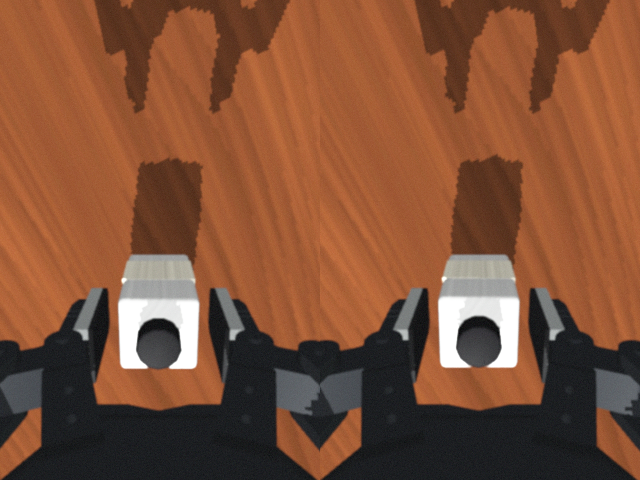

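It is stable and upright: top face rows 298–367, columns 280–358, cap at about (318,340).

Run:
```python
from h import *
s=robot.get_obs(); c=cam("wrist"); R=cv2.Rodrigues(s["ee_rot"])[0]; H=np.array(c["hand_eye"]); K=np.array(c["mtx"])
def tool(u,v,z):
    d=R@H[:3,:3]@np.linalg.inv(K)@[u,v,1]; o=R@H[:3,3]+s["tcp_pos"]; p=o+d*(z-o[2])/d[2]; return (R.T@(p-s["tcp_pos"])*100).round(2)
for q in((280,298,.08),(358,298,.08),(280,367,.08),(358,367,.08),(318,340,.094),(318,255,0.)): print(q,tool(*q))
print(s["tcp_pos"],proj(cam("top"),s["tcp_pos"]))
```

```text
(280, 298, 0.08) [-1.12 -2.15  0.43]
(358, 298, 0.08) [-1.13  2.17  0.43]
(280, 367, 0.08) [-5.64 -2.31  0.43]
(358, 367, 0.08) [-5.65  2.32  0.43]
(318, 340, 0.094) [-2.88 -0.05 -0.97]
(318, 255, 0.0) [-1.46 -0.06  8.43]
[ 0.43303805 -0.27421278  0.08426878] [[502.74891477 292.57926312]]
```

>>> step_arm(targets=[{"tx":0,"ty":0,"tz":-1,"yaw":0},{"tx":0,"ty":0,"tz":-1,"yaw":0},{"tx":0,"ty":0,"tz":0,"yaw":0},{"tx":0,"ty":0,"tz":0,"yaw":0},{"tx":0,"ty":0,"tz":0,"yaw":0},{"tx":-1.6,"ty":0,"tz":0,"yaw":0},{"tx":-1.7,"ty":0,"tz":0,"yaw":0},{"tx":0,"ty":0,"tz":0,"yaw":0}], grip=1)

```text
t: 9.62
tcp_pos: [0.4187, -0.3062, 0.104]
ee_rot: [2.638, 1.705, -0.001]
contact_force: [0.7, -0.2, -0.1]
gripper_width: 1.0
grasp_force: 0.0
```

>>> step_arm(targets=[{"tx":0,"ty":0,"tz":1.5,"yaw":0},{"tx":0,"ty":0,"tz":1.5,"yaw":0},{"tx":0,"ty":0,"tz":1.5,"yaw":0},{"tx":0,"ty":0,"tz":1.2,"yaw":0},{"tx":0,"ty":0,"tz":0,"yaw":0},{"tx":0,"ty":0,"tz":0,"yaw":0}])

```text
t: 10.12
tcp_pos: [0.4191, -0.3035, 0.0468]
ee_rot: [-2.636, -1.706, 0.0]
contact_force: [-0.2, -0.4, 0.6]
gripper_width: 0.998
grasp_force: 0.0
```

>>> step_arm(targets=[{"tx":0,"ty":0,"tz":0,"yaw":0},{"tx":0,"ty":0,"tz":0,"yaw":0},{"tx":0,"ty":0,"tz":0,"yaw":0},{"tx":0,"ty":0,"tz":0,"yaw":0},{"tx":0,"ty":0,"tz":0,"yaw":0},{"tx":0,"ty":0,"tz":0,"yaw":0},{"tx":0,"ty":0,"tz":0,"yaw":0},{"tx":0,"ty":0,"tz":0,"yaw":0}], grip=0, squeeze=40)

```text
t: 10.78
tcp_pos: [0.4199, -0.3046, 0.0482]
ee_rot: [2.637, 1.706, 0.001]
contact_force: [-1.5, 1.2, 7.3]
gripper_width: 0.521
grasp_force: 40.0
```

>>> step_arm(targets=[{"tx":0,"ty":0,"tz":-1,"yaw":0},{"tx":0,"ty":0,"tz":-2,"yaw":0},{"tx":0,"ty":0,"tz":-3,"yaw":0},{"tx":0,"ty":0,"tz":-3,"yaw":0},{"tx":0,"ty":0,"tz":-3,"yaw":0},{"tx":0,"ty":0,"tz":-3,"yaw":0},{"tx":0,"ty":0,"tz":-2,"yaw":0},{"tx":0,"ty":0,"tz":0,"yaw":0}])

```text
t: 11.45
tcp_pos: [0.4211, -0.3058, 0.2222]
ee_rot: [2.632, 1.703, 0.003]
contact_force: [1.1, -0.4, -2.5]
gripper_width: 0.517
grasp_force: 42.0
```

>>> step_arm(targets=[{"tx":1.5,"ty":-0.1,"tz":0,"yaw":0},{"tx":2.5,"ty":-0.2,"tz":0,"yaw":0},{"tx":3,"ty":-0.2,"tz":0,"yaw":0},{"tx":3,"ty":-0.2,"tz":0,"yaw":0},{"tx":3,"ty":-0.2,"tz":0,"yaw":0},{"tx":3,"ty":-0.2,"tz":0,"yaw":0},{"tx":3,"ty":-0.2,"tz":0,"yaw":0},{"tx":3,"ty":-0.2,"tz":0,"yaw":0}])

```text
t: 12.12
tcp_pos: [0.4956, -0.0958, 0.2166]
ee_rot: [-2.637, -1.706, 0.001]
contact_force: [1.2, -1.1, -3.0]
gripper_width: 0.522
grasp_force: 42.0
```

>>> step_arm(targets=[{"tx":3,"ty":-0.2,"tz":0,"yaw":0},{"tx":3,"ty":-0.2,"tz":0,"yaw":0},{"tx":3,"ty":-0.2,"tz":0,"yaw":0},{"tx":3,"ty":-0.2,"tz":0,"yaw":0},{"tx":2.5,"ty":-0.2,"tz":0,"yaw":0},{"tx":2,"ty":-0.1,"tz":0,"yaw":0},{"tx":1.6,"ty":0,"tz":0,"yaw":0},{"tx":0,"ty":0,"tz":0,"yaw":0}])

```text
t: 12.78
tcp_pos: [0.5602, 0.0748, 0.2163]
ee_rot: [-2.634, -1.709, 0.0]
contact_force: [0.2, -0.7, -2.3]
gripper_width: 0.52
grasp_force: 42.0
```

>>> step_arm(targets=[{"tx":0,"ty":0,"tz":0,"yaw":-5.9},{"tx":0,"ty":0,"tz":0,"yaw":-5.9},{"tx":0,"ty":0,"tz":0,"yaw":-5.9},{"tx":0,"ty":0,"tz":0,"yaw":0},{"tx":0,"ty":0,"tz":0,"yaw":0},{"tx":0,"ty":0,"tz":0,"yaw":0}])

```text
t: 13.28
tcp_pos: [0.5597, 0.0718, 0.217]
ee_rot: [-2.347, -2.088, 0.001]
contact_force: [0.0, -0.3, -2.6]
gripper_width: 0.516
grasp_force: 42.0
```

Run:
```python
from h import *
g=np.load("geo.npz"); s=robot.get_obs(); R=cv2.Rodrigues(s["ee_rot"])[0]; d=s["tcp_pos"]-g["ctr"]; print("tcp in box",d@g["bx"],d@g["by"],"y axis in box",R[:,1]@g["bx"],R[:,1]@g["by"], "x axis",R[:,0]@g["by"])
c=cam("wrist"); t=cam("top"); sc=cam("scene"); cv2.imwrite("pics/p5.png",np.hstack([c["img"][:,120:520],sc["img"][100:400,180:480].repeat(1,0).repeat(1,1).copy() if 0 else cv2.resize(sc["img"][80:380,200:450],(400,480))])[...,::-1])
```

```text
tcp in box 0.0006992901296991946 -0.05870226483619491 y axis in box 0.9999869749686625 -0.005066871197457379 x axis 0.9999871546637271
```

View pics/p5.png

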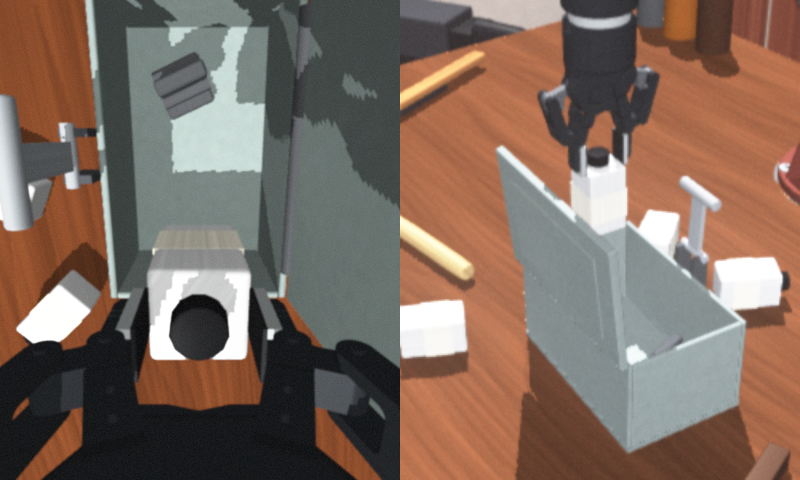

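The tin hangs upright over the empty half, centred between the front and rear walls (rim at 100–290, tin at 199). Lowering it.

>>> step_arm(targets=[{"tx":0,"ty":0,"tz":2.5,"yaw":0},{"tx":0,"ty":0,"tz":2.5,"yaw":0},{"tx":0,"ty":0,"tz":2.5,"yaw":0},{"tx":0,"ty":0,"tz":2.5,"yaw":0},{"tx":0,"ty":0,"tz":2.5,"yaw":0},{"tx":0,"ty":0,"tz":1.5,"yaw":0},{"tx":0,"ty":0,"tz":1,"yaw":0},{"tx":0,"ty":0,"tz":0,"yaw":0}])

```text
t: 14.1
tcp_pos: [0.5586, 0.0721, 0.0653]
ee_rot: [-2.343, -2.09, 0.004]
contact_force: [-0.9, 0.1, -2.9]
gripper_width: 0.519
grasp_force: 42.0
```

>>> step_arm(targets=[{"tx":0,"ty":0,"tz":0.4,"yaw":0},{"tx":0,"ty":0,"tz":0.3,"yaw":0},{"tx":0,"ty":0,"tz":0.2,"yaw":0},{"tx":0,"ty":0,"tz":0,"yaw":0},{"tx":0,"ty":0,"tz":0,"yaw":0}])

```text
t: 14.52
tcp_pos: [0.5604, 0.0722, 0.0587]
ee_rot: [2.343, 2.092, 0.001]
contact_force: [-0.3, 0.1, -2.5]
gripper_width: 0.517
grasp_force: 42.0
```

>>> step_arm(targets=[{"tx":0,"ty":0,"tz":0.2,"yaw":0},{"tx":0,"ty":0,"tz":0.2,"yaw":0},{"tx":0,"ty":0,"tz":0.1,"yaw":0},{"tx":0,"ty":0,"tz":0,"yaw":0},{"tx":0,"ty":0,"tz":0,"yaw":0}])

```text
t: 14.93
tcp_pos: [0.5604, 0.0723, 0.0542]
ee_rot: [2.343, 2.092, 0.002]
contact_force: [-2.8, 0.4, 8.7]
gripper_width: 0.52
grasp_force: 43.2
```

Contact (8.7 N upward). Releasing gently and retreating.

>>> step_arm(targets=[{"tx":0,"ty":0,"tz":0,"yaw":0},{"tx":0,"ty":0,"tz":0,"yaw":0},{"tx":0,"ty":0,"tz":0,"yaw":0},{"tx":0,"ty":0,"tz":0,"yaw":0},{"tx":0,"ty":0,"tz":0,"yaw":0},{"tx":0,"ty":0,"tz":0,"yaw":0}], grip=0.75)

```text
t: 15.43
tcp_pos: [0.56, 0.0721, 0.0531]
ee_rot: [-2.344, -2.092, 0.0]
contact_force: [-0.1, -0.1, 0.7]
gripper_width: 0.749
grasp_force: 0.0
```

>>> step_arm(targets=[{"tx":0,"ty":0,"tz":-1,"yaw":0},{"tx":0,"ty":0,"tz":-2,"yaw":0},{"tx":0,"ty":0,"tz":-2.5,"yaw":0},{"tx":0,"ty":0,"tz":-3,"yaw":0},{"tx":0,"ty":0,"tz":-3,"yaw":0},{"tx":0,"ty":0,"tz":-3,"yaw":0},{"tx":0,"ty":0,"tz":-3,"yaw":0},{"tx":0,"ty":0,"tz":0,"yaw":0}])

```text
t: 16.1
tcp_pos: [0.5628, 0.0722, 0.2349]
ee_rot: [2.339, 2.088, 0.011]
contact_force: [0.4, -0.4, 0.8]
gripper_width: 0.749
grasp_force: 0.0
```

Run:
```python
from h import *
g=np.load("geo.npz"); s=robot.get_obs(); c=cam("wrist"); R=cv2.Rodrigues(s["ee_rot"])[0]; H=np.array(c["hand_eye"]); K=np.array(c["mtx"]); save(c,"pics/w6.png")
hsv=cv2.cvtColor(c["img"],cv2.COLOR_RGB2HSV); m=((hsv[...,2]<75)).astype(np.uint8); m[:,:250]=0; m[:,390:]=0;
n,l,st,ce=cv2.connectedComponentsWithStats(m)
for i in range(1,n):
    if 100<st[i,4]<6000:
        u,v=ce[i]; d=R@H[:3,:3]@np.linalg.inv(K)@[u,v,1]; o=R@H[:3,3]+s["tcp_pos"]; p=o+d*(.098-o[2])/d[2]-g["ctr"]; print(st[i],ce[i].round(),"box xy",p@g["bx"],p@g["by"])
sc=cam("scene"); cv2.imwrite("pics/p6.png",np.hstack([c["img"][:,120:520],cv2.resize(sc["img"][80:380,200:450],(400,480))])[...,::-1])
```

```text
[250   0  41  33 764] [266.  20.] box xy -0.03585752535667383 0.1029595092815699
[342   0  48  24 643] [366.   8.] box xy 0.04229549208702272 0.11083863506776108
[278  59  36  23 268] [295.  69.] box xy -0.01370460526916293 0.06786476216805033
[250 152   6 108 351] [252. 217.] box xy -0.05617173318008776 -0.0543895674513592
[371 187  17  92 596] [378. 239.] box xy 0.060197030409839536 -0.07560767238756771
[302 210  25  26 521] [314. 223.] box xy 0.0009023703583668631 -0.05965723598526552
```

View pics/p6.png

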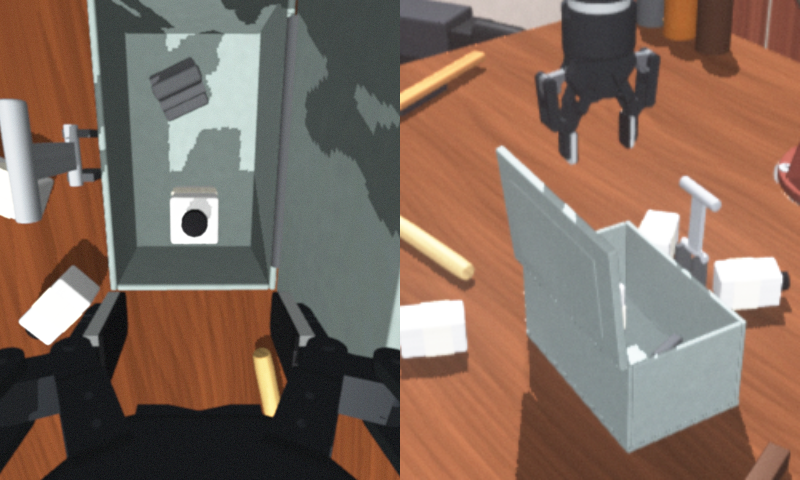

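The tin stands upright on the floor at box (0.00, -0.06) m, cap up, lid open, cutter untouched. I'll close the fingers, go over the lid and come down behind it.

>>> step_arm(targets=[{"tx":0,"ty":0,"tz":-3,"yaw":0},{"tx":0,"ty":0,"tz":-3,"yaw":0},{"tx":0,"ty":0,"tz":-2.2,"yaw":0},{"tx":0,"ty":2,"tz":0,"yaw":0},{"tx":0,"ty":2.5,"tz":0,"yaw":0},{"tx":0,"ty":2.5,"tz":0,"yaw":0},{"tx":0,"ty":2.5,"tz":0,"yaw":0},{"tx":0,"ty":2.5,"tz":0,"yaw":0}], grip=0)

```text
t: 16.87
tcp_pos: [0.6797, 0.0585, 0.3091]
ee_rot: [-2.343, -2.091, 0.002]
contact_force: [0.4, 0.3, 0.2]
gripper_width: 0.002
grasp_force: 0.0
```

>>> step_arm(targets=[{"tx":0,"ty":2,"tz":0,"yaw":0},{"tx":0,"ty":1.6,"tz":0,"yaw":0},{"tx":0,"ty":0,"tz":0,"yaw":0},{"tx":0,"ty":0,"tz":0,"yaw":0}])

```text
t: 17.2
tcp_pos: [0.715, 0.0544, 0.3079]
ee_rot: [-2.342, -2.09, 0.004]
contact_force: [-0.3, 0.6, 0.0]
gripper_width: 0.004
grasp_force: 0.0
```

```bash
cat >> h.py <<'E'
def bt():
    g=np.load("geo.npz"); s=robot.get_obs(); d=s["tcp_pos"]-g["ctr"]; R=cv2.Rodrigues(s["ee_rot"])[0]
    print("box x,y",round(d@g["bx"],4),round(d@g["by"],4),"z",round(s["tcp_pos"][2],4),"down",R[:,2].round(3),"w",s["gripper_width"],"F",np.round(s["contact_force"],1),"t",s["t"],"j6",s["joint_pos"][5])
E
python3 -c "
from h import *
bt()"
```

```text
box x,y 0.157 -0.0587 z 0.3079 down [-0.003  0.    -1.   ] w 0.004310625212499257 F [-0.3  0.6  0. ] t 17.2 j6 1.6582709631683676
```

>>> step_arm(targets=[{"tx":0,"ty":0,"tz":2.5,"yaw":0},{"tx":0,"ty":0,"tz":2.5,"yaw":0},{"tx":0,"ty":0,"tz":1.5,"yaw":0},{"tx":0,"ty":-1.5,"tz":0,"yaw":0},{"tx":0,"ty":-1,"tz":0,"yaw":0},{"tx":0,"ty":-1,"tz":0,"yaw":0},{"tx":0,"ty":-1,"tz":0,"yaw":0},{"tx":0,"ty":-1,"tz":0,"yaw":0}])

```text
t: 17.87
tcp_pos: [0.6583, 0.0611, 0.2454]
ee_rot: [-2.343, -2.092, 0.001]
contact_force: [0.5, 0.6, -0.3]
gripper_width: -0.001
grasp_force: 0.0
```

>>> step_arm(targets=[{"tx":0,"ty":-1,"tz":0,"yaw":0},{"tx":0,"ty":-1,"tz":0,"yaw":0},{"tx":0,"ty":-1,"tz":0,"yaw":0},{"tx":0,"ty":-1,"tz":0,"yaw":0},{"tx":0,"ty":-0.5,"tz":0,"yaw":0},{"tx":0,"ty":0,"tz":0,"yaw":0}])

```text
t: 18.37
tcp_pos: [0.614, 0.0662, 0.2458]
ee_rot: [-2.343, -2.093, 0.0]
contact_force: [0.5, 0.4, 0.0]
gripper_width: -0.001
grasp_force: 0.0
```

```bash
python3 -c "
from h import *
bt()"
```

```text
box x,y 0.0553 -0.0583 z 0.2458 down [-0.  0. -1.] w -0.0006109436820154751 F [0.5 0.4 0. ] t 18.3667 j6 1.6725559858488699
```

>>> step_arm(targets=[{"tx":0,"ty":-1.1,"tz":0.6,"yaw":0},{"tx":0,"ty":-1.1,"tz":0.6,"yaw":0},{"tx":0,"ty":-1,"tz":0.5,"yaw":0},{"tx":0,"ty":-0.9,"tz":0.8,"yaw":0},{"tx":0,"ty":-0.9,"tz":0.8,"yaw":0},{"tx":0,"ty":-0.85,"tz":0.8,"yaw":0}])

```text
t: 18.87
tcp_pos: [0.557, 0.0725, 0.2039]
ee_rot: [2.343, 2.092, 0.0]
contact_force: [-0.0, -0.7, -0.5]
gripper_width: 0.001
grasp_force: 0.0
```

Run:
```python
from h import *
bt()
c=cam("scene"); save(c,"pics/s7.png"); g=np.load("geo.npz")
import pickle
# lid free-edge far/near corners predicted for angles, in scene px
for th in (1.7,1.2,.9,.6,.3,0):
    P=[g["ctr"]+g["bx"]*(.075-.15*np.cos(th))+np.array([0,0,.006+.15*np.sin(th)])+g["by"]*y for y in(.12,-.12)]; print(th,proj(c,P).round().tolist())
```

```text
box x,y -0.002 -0.0584 z 0.2039 down [ 0. -0. -1.] w 0.0006961604646027319 F [-0.  -0.7 -0.5] t 18.8667 j6 1.683217506554915
1.7 [[332.0, 232.0], [261.0, 167.0]]
1.2 [[374.0, 223.0], [298.0, 162.0]]
0.9 [[393.0, 228.0], [317.0, 167.0]]
0.6 [[408.0, 240.0], [331.0, 179.0]]
0.3 [[415.0, 257.0], [339.0, 195.0]]
0 [[416.0, 276.0], [342.0, 213.0]]
```

Run:
```python
from h import *
import pickle
a=pickle.load(open("v0.pkl","rb"))["scene"]["img"]; b=cv2.imread("pics/s7.png")[...,::-1]
for n,im in(("before",a),("now",b)):
    h=cv2.cvtColor(im,cv2.COLOR_RGB2HSV); m=((h[...,1]<70)&(h[...,2]>90)&(h[...,0]>60)).astype(np.uint8)
    nn,l,st,ce=cv2.connectedComponentsWithStats(m); 
    for i in range(1,nn):
        if st[i,4]>1500 and st[i,1]>100: 
            k=max(cv2.findContours((l==i).astype(np.uint8),0,2)[0],key=cv2.contourArea); print(n,st[i].tolist(),cv2.approxPolyDP(k,4,True).reshape(-1,2).tolist())
```

```text
before [261, 172, 155, 190, 16256] [[262, 172], [272, 239], [278, 247], [279, 287], [344, 361], [410, 332], [415, 281], [406, 273], [408, 254], [398, 245], [397, 262], [389, 258], [390, 209], [397, 211], [399, 206], [375, 192], [383, 201], [382, 217], [370, 242], [368, 229], [353, 227], [343, 218], [321, 224]]
now [261, 172, 155, 190, 16064] [[261, 173], [271, 235], [278, 246], [280, 288], [344, 361], [410, 332], [415, 280], [406, 273], [408, 256], [401, 256], [397, 246], [397, 262], [390, 260], [392, 240], [387, 235], [390, 209], [397, 211], [398, 204], [375, 192], [383, 202], [382, 217], [370, 242], [368, 230], [359, 232], [343, 219], [321, 225]]
```

```bash
python3 - <<'E'
from h import *
import pickle
D=pickle.load(open("v0.pkl","rb")); g=np.load("geo.npz")
def T(n,pt,ps):
    p,e=tri(ray(D["top"],*pt),ray(D["scene"],*ps)); d=p-g["ctr"]; print(n,"box",(d@g["bx"]).round(4),(d@g["by"]).round(4),"z",p[2].round(4),"err",e.round(4))
f=lambda u,v:(u/3.5+190,v/3.5+115)
T("lid far corner(-y)",f(592,108),(262,174)); T("lid near(+y)",f(33,47),(333,237))
T("clampbar +y end",f(200,522),(399,207)); T("clampbar -y",f(347,540),(378,193))
T("front+y rim",f(68,475),(412,277));
E
python3 - <<'E'
from h import *
c=cam("top"); save(c,"pics/t7.png"); s=cam("scene"); bt()
a=cv2.imread("pics/top0.png"); d=np.abs(cv2.imread("pics/t7.png").astype(int)-a).max(2); print("diff in lid area (top)",(d[135:180,225:300]>40).mean(), (d[125:135,200:260]>40).mean())
print("tcp px scene",proj(s,robot.get_obs()["tcp_pos"]),"top",proj(c,robot.get_obs()["tcp_pos"]))
E
```

```text
lid far corner(-y) box 0.0956 -0.1178 z 0.2631 err 0.0037
lid near(+y) box 0.0951 0.1208 z 0.2674 err 0.0028
clampbar +y end box -0.094 0.0333 z 0.2139 err 0.0022
clampbar -y box -0.0948 -0.0318 z 0.2098 err 0.0024
front+y rim box -0.0704 0.1159 z 0.1236 err 0.0017
box x,y -0.002 -0.0583 z 0.2041 down [-0.001  0.    -1.   ] w -0.0031895176302085665 F [ 0.2 -0.1 -0.4] t 19.0167 j6 1.6831004798841702
diff in lid area (top) 0.9869629629629629 0.53
tcp px scene [[326.30872017 202.77192947]] top [[312.17152684 214.03580783]]
```

Run:
```python
from h import *
s=cam("scene"); save(s,"pics/s8.png"); a=cv2.imread("pics/scene0.png").astype(int); b=cv2.imread("pics/s8.png").astype(int); s7=cv2.imread("pics/s7.png").astype(int)
print("s7 vs s8",(np.abs(s7-b).max(2)>30).sum())
m=(np.abs(a-b).max(2)>35).astype(np.uint8); n,l,st,ce=cv2.connectedComponentsWithStats(m)
print([x.tolist() for x in st[1:] if x[4]>60])
for r in range(150,290,10): print(r,"".join("#" if m[r,c] else "." for c in range(230,430,3)))
```

```text
s7 vs s8 33
[[283, 0, 87, 239, 10236], [394, 0, 98, 144, 7536], [509, 0, 130, 148, 12735], [493, 55, 13, 17, 120], [529, 57, 10, 20, 131], [279, 182, 17, 18, 125], [536, 217, 44, 39, 726], [461, 221, 23, 28, 391], [412, 251, 228, 229, 38904], [349, 401, 35, 79, 1881], [326, 460, 14, 20, 116]]
150 .....................#####.###############.........................
160 .......................####.############...........................
170 ..........................##########...............................
180 .........................###.#######.#.............................
190 ...................###.......#############.........................
200 .............................############..........................
210 .............................###########...........................
220 ...........................########....##..........................
230 ...............................##..................................
240 ...................................................................
250 ...................................................................
260 ....................................#..............................
270 ...................................................................
280 ...................................................................
```

The scene silhouette says the lid has not moved (corner still at 262,172), so I'll go back over it and push again in smaller checked steps.

>>> step_arm(targets=[{"tx":0,"ty":0,"tz":-3.5,"yaw":0},{"tx":0,"ty":0,"tz":-3.5,"yaw":0},{"tx":0,"ty":0,"tz":-3.5,"yaw":0},{"tx":0,"ty":0,"tz":0,"yaw":0},{"tx":0,"ty":0,"tz":0,"yaw":0}])

```text
t: 19.48
tcp_pos: [0.5596, 0.0723, 0.3117]
ee_rot: [2.341, 2.09, 0.006]
contact_force: [1.2, -1.5, -1.1]
gripper_width: -0.002
grasp_force: 0.0
```

```bash
cat >> h.py <<'E'
def lid():
    s=cam("scene"); h=cv2.cvtColor(s["img"],cv2.COLOR_RGB2HSV); m=((h[...,1]<70)&(h[...,2]>90)&(h[...,0]>60)).astype(np.uint8)
    nn,l,st,ce=cv2.connectedComponentsWithStats(m); i=l[320,330]; k=max(cv2.findContours((l==i).astype(np.uint8),0,2)[0],key=cv2.contourArea); print("lid",st[i].tolist(),cv2.approxPolyDP(k,4,True).reshape(-1,2).tolist()); return s
E
python3 - <<'E'
from h import *
bt(); s=lid(); save(s,"pics/s9.png")
t=cam("top"); save(t,"pics/t9.png")
h=cv2.cvtColor(t["img"],cv2.COLOR_RGB2HSV); 
for r in range(110,280,8): print(r," ".join("%3d"%t["img"][r,c].mean() for c in range(195,365,8)))
E
```

```text
box x,y 0.0005 -0.0582 z 0.3117 down [ 0.005  0.    -1.   ] w -0.002313066843778055 F [ 1.2 -1.5 -1.1] t 19.4833 j6 1.6830727276343813
lid [261, 172, 155, 190, 16063] [[262, 172], [272, 239], [278, 246], [279, 287], [341, 361], [410, 332], [415, 280], [406, 273], [408, 256], [401, 256], [397, 246], [397, 263], [390, 260], [392, 240], [387, 235], [390, 209], [397, 211], [398, 204], [376, 191], [383, 201], [381, 227], [372, 231], [370, 242], [368, 231], [359, 232], [343, 219], [321, 225]]
110 124 125 127 130 128 129 129 132 133 134 131 132 134 134 133 133 134 139 134 135 136 137
118 125 127 126 129 129 129 131 130 130 132 130 131 135 132 134 136 135 135 135 133 135 138
126 124 126 126 130 129 129 131 132 131 132 132 133 133 133 133 134 134 134 136 136 136 136
134 125 129 128 128 128 128 132 128 132 133 131 133 133 132 133 134 135 136 134 136 136 135
142 124 128 128 130 129 130 130 130 129 133 132 134 132 133 133 134 135 135 135 134 134 135
150 127 127 129 133 130 132 130 131 134 133 132 133 131 134 134 136 134 134 136 136 136 136
158 128 127 130 131 132 130 131 133 133 132 132 135 132 
[... 715 characters left out ...]
 134 134 135 136 135 137 136 137 134 136 137 137 137 137
230 130 129 130 134 134 134 132 135 137 134 136 135 136 136 135 136 139 137 137 137 138 137
238 129 133 132 132 132 135 134 136 134 133 136 135 137 136 136 136 138 138 137 139 137 138
246 129 131 131 133 133 133 136 136 133 137 137 136 136 137 140 135 137 136 139 137 139 137
254 127 132 132 134 133 136 136 136 134 138 138 138 139 138 136 140 141 137 136 136 137 137
262 131 131 131 134 135 137 135 134 136 140 139 139 138 139 138 138 139 139 140 139 139 139
270 129 131 132 131 134 133 138 136 138 137 138 139 137 138 137 138 138 141 138 139 140 138
278 131 132 131 132 134 133 134 135 136 138 138 139 137 138 137 137 138 140 140 141 139 138
```

The top view is a uniform grey (about 133), which is a dead image rather than a view of the bench. The scene view may be frozen too, so I'll check each camera's health.

Run:
```python
from h import *
L=lambda f:cv2.imread("pics/"+f).astype(int)
for a,b in(("s7.png","s8.png"),("s8.png","s9.png"),("scene0.png","s9.png")): print(a,b,(np.abs(L(a)-L(b)).max(2)>40).sum())
for n in("top","scene","wrist"):
    c=cam(n); print(n,c["img"].mean((0,1)).round(1),c["img"].std().round(1),np.round(c["tvec"],4) if "tvec" in c else ""); save(c,f"pics/chk_{n}.png")
print("t7 std",L("t7.png").std(), "scene now vs s9",(np.abs(L("chk_scene.png")-L("s9.png")).max(2)>40).sum())
p6=L("p6.png")[:, 400:]; s9=cv2.resize(cv2.imread("pics/s9.png")[80:380,200:450],(400,480)).astype(int); print("p6 vs s9",(np.abs(p6-s9).max(2)>40).sum())
p5=L("p5.png")[:, 400:]; print("p5 vs s9",(np.abs(p5-s9).max(2)>40).sum())
```

```text
s7.png s8.png 11
s8.png s9.png 10410
scene0.png s9.png 68786
top [174.9 110.3  95.5] 41.7 [0.0546 0.5364 0.8482]
scene [155.6 117.8  99.8] 56.4 [ 0.4222 -0.137   1.5385]
wrist [116.   90.3  74. ] 59.0 
t7 std 44.82534245883271 scene now vs s9 1402
p6 vs s9 9898
p5 vs s9 14189
```

Run:
```python
from h import *
import pickle
D=pickle.load(open("v0.pkl","rb"))
for n in("top","scene"):
    c=cam(n); print(n,"old",np.round(D[n]["rvec"],4),np.round(D[n]["tvec"],4),np.round(D[n]["mtx"],1).tolist(),"new",np.round(c["rvec"],4),np.round(c["tvec"],4),np.round(c["mtx"],1).tolist())
    s=np.abs(D[n]["img"].astype(int)-c["img"]).max(2)>40; print("changed frac",s.mean())
t=cam("top"); h=cv2.cvtColor(t["img"],cv2.COLOR_RGB2HSV); print("hue/sat rows:"); 
sym=lambda p:"w" if p[1]>90 else ("#" if p[2]<60 else ("O" if p[2]>200 else "g"))
for r in range(0,480,16): print("%3d"%r,"".join(sym(h[r,c]) for c in range(0,640,8)))
```

```text
top old [ 2.1529 -2.1627  0.155 ] [0.0546 0.5364 0.8482] [[450.7, 0.0, 323.9], [0.0, 450.7, 240.7], [0.0, 0.0, 1.0]] new [ 2.1529 -2.1627  0.155 ] [0.0546 0.5364 0.8482] [[450.7, 0.0, 323.9], [0.0, 450.7, 240.7], [0.0, 0.0, 1.0]]
changed frac 0.4529622395833333
scene old [ 0.81    2.4284 -1.2725] [ 0.4222 -0.137   1.5385] [[612.5, 0.0, 317.4], [0.0, 612.5, 246.0], [0.0, 0.0, 1.0]] new [ 0.81    2.4284 -1.2725] [ 0.4222 -0.137   1.5385] [[612.5, 0.0, 317.4], [0.0, 612.5, 246.0], [0.0, 0.0, 1.0]]
changed frac 0.22462239583333332
hue/sat rows:
  0 OOOOOOOwwwwwwwwwwwwwwwwwwwwwwwwwwwwwwwwwwwwwwwwwwwwwwwwwwwwwwwgggggggggggggggggg
 16 OOOOOOOgwwwwwwwwwwwwwwwwwwwwwwwwwwwwwwwwwwwwwwwwwwwwwwwwwwwwwwgggggggggggggggggg
 32 OOOOOOOOwwwwwwwwwwwwwwwwwwwwwwwwwwwwwwwwwwwwwwwwwwwwwwwwwwwwwwgggggggggggggggggg
 48 OOOOOOOOgwwwwwwwwwwwwwwwwwwwwwwwwwwwwwwwwwwwwwwwwwwwwwwwwwwwwggggggggggggggggggg
 64 wwwwwwwwwwwwwwwwwwwwwwwwwwwwwwwwwwwwwwwwwwwwwwwwwwwwwwwwwwwwwwwwwwwwwwwwwwwwwwww
 80 wwwwwwwwwwwwwwwwwwwwwwwwwwwwwwwwwwwwwwwwwwwwwwwwwwwwwwwwwwwwwwwwwwwwwwwwwwwwwwww
 96 wwwwwwwwwwwwwwwwwwwwwwwwwwwwwwwwwwwwwww
[... 1296 characters left out ...]
wwwwwwwwwwwwwwwwwwww
352 wwwwwwwwwwwwwwwwwwwwwwwwwwwwwwwwwwwwwwwwwwwwwwwwwwwwwwwwwwwwwwwwwwwwwwwwwwwwwwww
368 wwwwwwwwwwwwwwwwwwwwwwwwwwwwwwwwwwwwwwwwwwwwwwwwwwwwwwwwwwwwwwwwwwwwwwwwwwwwwwww
384 wwwwwwwwwwwwwwwwwwwwwwwwwwwwwwwwwwwwwwwwwwwwwwwwwwwwwwwwwwwwwwwwwwwwwwwwwwwwwwww
400 wwwwwwwwwwwwwwwwwwwwwwwwwwwwwwwwwwwwwwwwwwwwwwwwwwwwwwwwwwwwwwwwwwwwwwwwwwwwwwww
416 wwwwwwwwwwwwwwwwwwwwwwwwwwwwwwwwwwwwwwwwwwwwwwwwwwwwwwwwwwwwwwwwwwwwwwwwwwwwwwww
432 w###wwwwwwwwwwwwwwwwwwwwwwwwwwwwwwwwwwwwwwwwwwwwwwwwwwwwwwwwwwwwww#wwwwwwwwwwwww
448 ###gwwwwwwwwwwwwwwwwwwwwwwwwwwwwwwwwwwwwwwwwwwwwwwwwwwwwwwwwwwwwwwg##wwwwwwwwwww
464 #ggwwwwwwwwwwwwwwwwwwwwwwwwwwwwwwwwwwwwwwwwwwwwwwwwwwwwwwwwwwwwwwwgg##wwwwwwwwww
```

>>> step_arm(targets=[{"tx":0,"ty":3,"tz":0,"yaw":0},{"tx":0,"ty":3,"tz":0,"yaw":0},{"tx":0,"ty":3,"tz":0,"yaw":0},{"tx":0,"ty":3,"tz":0,"yaw":0},{"tx":0,"ty":2.5,"tz":0,"yaw":0},{"tx":0,"ty":1.3,"tz":0,"yaw":0},{"tx":0,"ty":0,"tz":0,"yaw":0},{"tx":0,"ty":0,"tz":0,"yaw":0}])

```text
t: 20.55
tcp_pos: [0.7147, 0.0544, 0.3077]
ee_rot: [-2.343, -2.091, 0.002]
contact_force: [-0.0, 0.3, -0.6]
gripper_width: 0.002
grasp_force: 0.0
```

>>> step_arm(targets=[{"tx":0,"ty":0,"tz":2.5,"yaw":0},{"tx":0,"ty":0,"tz":2.5,"yaw":0},{"tx":0,"ty":0,"tz":2,"yaw":0},{"tx":0,"ty":0,"tz":0,"yaw":0},{"tx":0,"ty":0,"tz":0,"yaw":0},{"tx":0,"ty":0,"tz":0,"yaw":0}])

```text
t: 21.05
tcp_pos: [0.7146, 0.0547, 0.2414]
ee_rot: [2.342, 2.091, 0.002]
contact_force: [-0.7, -0.6, 0.5]
gripper_width: -0.002
grasp_force: 0.0
```

Run:
```python
from h import *
bt(); s=lid(); save(s,"pics/s10.png"); p=robot.get_obs()["tcp_pos"]; print("tcp px",proj(s,[p,p-[0,0,.008]]))
b=s["img"].astype(int); 
for r in range(120,260,7): print(r,"".join("#" if b[r,c].max()<75 else ("g" if b[r,c].max()-b[r,c].min()<45 else ".") for c in range(220,420,3)))
```

```text
box x,y 0.1566 -0.0584 z 0.2414 down [ 0.002 -0.    -1.   ] w -0.002365215054164736 F [-0.7 -0.6  0.5] t 21.05 j6 1.6583313066588594
lid [261, 172, 155, 190, 16066] [[262, 172], [272, 239], [278, 246], [279, 287], [344, 361], [410, 332], [415, 280], [406, 273], [408, 256], [401, 256], [397, 246], [397, 262], [390, 260], [392, 241], [387, 235], [390, 209], [397, 211], [398, 204], [376, 191], [383, 202], [381, 227], [372, 231], [370, 242], [368, 231], [359, 232], [343, 219], [320, 224]]
tcp px [[244.12594152 208.80829807]
 [244.50256994 212.90591539]]
120 ##############.....................................................
127 ##############.....................................................
134 ###############gg..................................................
141 ##############ggg##................................................
148 ##################.................................................
155 .g###############..................................................
162 ...#########g##g...................................................
169 ##############......................
[... 195 characters left out ...]
ggggggg..............................gg.............
197 .......ggg.....gggggggggg...........................ggggg..........
204 ...............gggggggggggg...........................gggggg.......
211 ................gggggggggggggg...............g........ggg..g.......
218 ................gggggggggggggggg.........g..gggggggg..ggg..........
225 .................ggggggggggggggggggggggggggggggggggg..ggg..........
232 gg...............gggggggggggggggggggggggggggggggggggggggg..........
239 ...gg............ggggggggggggggggggggggggggggggggggggggggg.........
246 ...................ggggggggggggggggggggggggggggggggggggggg.gggggggg
253 ...................ggggggggggggggggggggggggggggggggggggggg.gggggggg
```

The visible fingertips end at about row 200, not the predicted 213. The shut tips really sit about 2–3 cm higher than the nominal TCP offset implies, so they skimmed over the lid edge. I'll go 3 cm lower and push again.

>>> step_arm(targets=[{"tx":0,"ty":0,"tz":1.5,"yaw":0},{"tx":0,"ty":0,"tz":1.5,"yaw":0},{"tx":0,"ty":0,"tz":0,"yaw":0},{"tx":0,"ty":0,"tz":0,"yaw":0},{"tx":0,"ty":-1.5,"tz":0,"yaw":0},{"tx":0,"ty":-1.5,"tz":0,"yaw":0},{"tx":0,"ty":-1.5,"tz":0,"yaw":0},{"tx":0,"ty":-1,"tz":0,"yaw":0}])

```text
t: 21.77
tcp_pos: [0.6606, 0.0608, 0.2119]
ee_rot: [2.341, 2.09, 0.005]
contact_force: [4.0, -0.5, 2.9]
gripper_width: -0.005
grasp_force: 1.9
```

>>> step_arm(targets=[{"tx":0,"ty":-1,"tz":0,"yaw":0},{"tx":0,"ty":-1,"tz":0,"yaw":0},{"tx":0,"ty":-1,"tz":0,"yaw":0},{"tx":0,"ty":0,"tz":0,"yaw":0}])

```text
t: 22.1
tcp_pos: [0.6302, 0.0644, 0.2117]
ee_rot: [2.342, 2.091, 0.004]
contact_force: [0.0, -0.1, 0.1]
gripper_width: -0.003
grasp_force: 0.0
```

Run:
```python
from h import *
bt(); s=lid(); save(s,"pics/s11.png")
```

```text
box x,y 0.0717 -0.0582 z 0.2117 down [ 0.003 -0.    -1.   ] w -0.003257583391045218 F [ 0.  -0.1  0.1] t 22.1 j6 1.6702264787589378
lid [273, 177, 143, 185, 16636] [[287, 183], [288, 197], [280, 190], [273, 235], [281, 290], [341, 361], [410, 332], [415, 280], [406, 273], [408, 258], [397, 246], [397, 262], [390, 260], [392, 241], [387, 235], [390, 209], [397, 211], [398, 204], [376, 191], [383, 202], [381, 228], [372, 232], [370, 242], [368, 231], [361, 232], [299, 177], [297, 194], [295, 181]]
```

The lid is moving now. Following it over.

>>> step_arm(targets=[{"tx":0,"ty":-1.5,"tz":0,"yaw":0},{"tx":0,"ty":-1.1,"tz":0.4,"yaw":0},{"tx":0,"ty":-1.1,"tz":0.4,"yaw":0},{"tx":0,"ty":-1.1,"tz":0.5,"yaw":0},{"tx":0,"ty":-0.9,"tz":0.8,"yaw":0},{"tx":0,"ty":-0.9,"tz":0.8,"yaw":0},{"tx":0,"ty":-0.85,"tz":0.8,"yaw":0},{"tx":0,"ty":0,"tz":0,"yaw":0}])

```text
t: 22.82
tcp_pos: [0.5555, 0.0727, 0.1721]
ee_rot: [-2.343, -2.092, 0.001]
contact_force: [0.5, -1.0, 0.2]
gripper_width: -0.001
grasp_force: 0.0
```

Run:
```python
from h import *
bt(); s=lid(); save(s,"pics/s12.png")
```

```text
box x,y -0.0036 -0.0582 z 0.1721 down [-0.001  0.    -1.   ] w -0.0011178478204296137 F [ 0.5 -1.   0.2] t 22.8167 j6 1.6834673750447267
lid [274, 187, 142, 175, 16829] [[379, 190], [375, 195], [383, 202], [380, 221], [336, 187], [334, 202], [332, 189], [326, 192], [324, 207], [316, 191], [274, 236], [279, 287], [342, 361], [410, 332], [415, 280], [406, 273], [408, 257], [399, 253], [403, 240], [388, 227], [390, 209], [400, 207]]
```

>>> step_arm(targets=[{"tx":0,"ty":-0.6,"tz":0.9,"yaw":0},{"tx":0,"ty":-0.6,"tz":0.9,"yaw":0},{"tx":0,"ty":-0.6,"tz":1,"yaw":0},{"tx":0,"ty":-0.3,"tz":1,"yaw":0},{"tx":0,"ty":-0.3,"tz":1,"yaw":0},{"tx":0,"ty":-0.2,"tz":0.8,"yaw":0},{"tx":0,"ty":0,"tz":0,"yaw":0}])

```text
t: 23.45
tcp_pos: [0.5303, 0.0755, 0.1154]
ee_rot: [-2.343, -2.092, 0.001]
contact_force: [0.1, -0.4, -0.3]
gripper_width: -0.005
grasp_force: 0.0
```

Run:
```python
from h import *
bt(); s=lid(); save(s,"pics/s13.png")
```

```text
box x,y -0.0289 -0.0584 z 0.1154 down [-0.001  0.    -1.   ] w -0.005146093938148791 F [ 0.1 -0.4 -0.3] t 23.45 j6 1.688921868748751
lid [276, 190, 141, 172, 14920] [[379, 190], [375, 195], [383, 202], [381, 227], [374, 233], [342, 213], [336, 229], [326, 214], [276, 236], [279, 287], [341, 361], [410, 332], [415, 285], [411, 277], [416, 270], [397, 246], [395, 254], [390, 249], [390, 209], [400, 207]]
```

Near shut (corner 416,270). Pressing down in small steps.

>>> step_arm(targets=[{"tx":0,"ty":0,"tz":0.3,"yaw":0},{"tx":0,"ty":0,"tz":0.3,"yaw":0},{"tx":0,"ty":0,"tz":0.2,"yaw":0},{"tx":0,"ty":0,"tz":0.2,"yaw":0},{"tx":0,"ty":0,"tz":0,"yaw":0}])

```text
t: 23.92
tcp_pos: [0.5302, 0.0755, 0.1059]
ee_rot: [-2.343, -2.092, 0.0]
contact_force: [-0.4, 0.2, 1.0]
gripper_width: -0.002
grasp_force: 0.0
```

>>> step_arm(targets=[{"tx":0,"ty":0,"tz":0.2,"yaw":0},{"tx":0,"ty":0,"tz":0.2,"yaw":0},{"tx":0,"ty":0,"tz":0,"yaw":0}])

```text
t: 24.17
tcp_pos: [0.5306, 0.0755, 0.1052]
ee_rot: [2.342, 2.091, 0.002]
contact_force: [-12.0, -1.4, 33.9]
gripper_width: 0.002
grasp_force: 17.3
```

Firm stop at 34 N, so the lid is shut. Backing off, verifying, then moving in front of the clamp.

>>> step_arm(targets=[{"tx":0,"ty":0,"tz":-0.5,"yaw":0},{"tx":0,"ty":0,"tz":-2.5,"yaw":0},{"tx":0,"ty":0,"tz":-3.5,"yaw":0},{"tx":0,"ty":0,"tz":-3.5,"yaw":0},{"tx":0,"ty":0,"tz":-3.2,"yaw":0},{"tx":0,"ty":0,"tz":0,"yaw":0},{"tx":0,"ty":0,"tz":0,"yaw":0}])

```text
t: 24.75
tcp_pos: [0.5317, 0.0755, 0.2361]
ee_rot: [2.341, 2.09, 0.005]
contact_force: [-0.3, -0.6, -1.0]
gripper_width: -0.001
grasp_force: 0.0
```

Run:
```python
from h import *
bt(); s=lid(); save(s,"pics/s14.png"); g=np.load("geo.npz")
for z in (.11,.12,.13,.14): print(z,proj(s,[g["ctr"]+g["bx"]*-.072+g["by"]*y+[0,0,z-.12] for y in(.12,-.12)]).round(1).tolist())
for th in (1.8,1.6,1.4,1.2): print(th,proj(s,[g["ctr"]+g["bx"]*(-.089+.075*np.cos(th))+g["by"]*y+[0,0,.018+.075*np.sin(th)] for y in(.032,-.032)]).round(1).tolist())
```

```text
box x,y -0.0276 -0.0582 z 0.2361 down [ 0.004 -0.    -1.   ] w -0.0005453392031463292 F [-0.3 -0.6 -1. ] t 24.75 j6 1.6889436466802783
lid [277, 190, 140, 172, 14657] [[379, 190], [375, 195], [383, 202], [381, 227], [371, 237], [342, 214], [277, 235], [279, 287], [341, 361], [410, 332], [416, 276], [407, 268], [408, 255], [402, 256], [397, 245], [396, 257], [390, 254], [390, 209], [400, 208]]
0.11 [[414.1, 284.2], [340.6, 220.3]]
0.12 [[414.5, 279.6], [340.6, 216.1]]
0.13 [[415.0, 275.0], [340.7, 211.8]]
0.14 [[415.5, 270.4], [340.7, 207.5]]
1.8 [[403.4, 206.2], [382.4, 190.7]]
1.6 [[396.6, 207.6], [375.7, 191.9]]
1.4 [[389.6, 210.4], [368.9, 194.6]]
1.2 [[382.7, 214.6], [362.2, 198.6]]
```

The lid's top corner at (416,276) matches z = 0.13 shut, and the clamp is still at about 1.6 rad. Moving in front of the clamp.

>>> step_arm(targets=[{"tx":0,"ty":-3,"tz":0,"yaw":0},{"tx":0,"ty":-3,"tz":0,"yaw":0},{"tx":0,"ty":-3,"tz":0,"yaw":0},{"tx":0,"ty":-3.5,"tz":0,"yaw":0},{"tx":2,"ty":0,"tz":0,"yaw":0},{"tx":2,"ty":0,"tz":0,"yaw":0},{"tx":1.8,"ty":0,"tz":0,"yaw":0},{"tx":0,"ty":0,"tz":0,"yaw":0}])

```text
t: 25.47
tcp_pos: [0.4119, 0.1492, 0.233]
ee_rot: [-2.341, -2.093, 0.001]
contact_force: [-0.8, -1.0, -1.0]
gripper_width: 0.003
grasp_force: 0.0
```

>>> step_arm(targets=[{"tx":0,"ty":0,"tz":2.5,"yaw":0},{"tx":0,"ty":0,"tz":2.5,"yaw":0},{"tx":0,"ty":0,"tz":2,"yaw":0},{"tx":0,"ty":0,"tz":0,"yaw":0},{"tx":0,"ty":0,"tz":0,"yaw":0}])

```text
t: 25.88
tcp_pos: [0.4112, 0.1467, 0.1632]
ee_rot: [-2.342, -2.091, 0.005]
contact_force: [-0.2, 0.1, 0.6]
gripper_width: -0.005
grasp_force: 0.0
```

Run:
```python
from h import *
bt()
```

```text
box x,y -0.1552 -0.0009 z 0.1632 down [-0.004 -0.001 -1.   ] w -0.005058411564494294 F [-0.2  0.1  0.6] t 25.8833 j6 1.8592292015729106
```

>>> step_arm(targets=[{"tx":0,"ty":1.5,"tz":0,"yaw":0},{"tx":0,"ty":1.5,"tz":0,"yaw":0},{"tx":0,"ty":1.5,"tz":0,"yaw":0},{"tx":0,"ty":1.5,"tz":0,"yaw":0},{"tx":0,"ty":1.2,"tz":0,"yaw":0},{"tx":0,"ty":1.2,"tz":0,"yaw":0},{"tx":0,"ty":1.1,"tz":0,"yaw":0},{"tx":0,"ty":0,"tz":0,"yaw":0}])

```text
t: 26.55
tcp_pos: [0.5089, 0.1361, 0.1651]
ee_rot: [2.344, 2.091, 0.002]
contact_force: [-0.5, 0.4, 0.5]
gripper_width: 0.001
grasp_force: 0.0
```

Run:
```python
from h import *
bt(); s=lid(); save(s,"pics/s15.png"); g=np.load("geo.npz")
for th in (1.2,1,.8,.6,.3,0): print(th,proj(s,[g["ctr"]+g["bx"]*(-.089+.075*np.cos(th))+g["by"]*y+[0,0,.018+.075*np.sin(th)] for y in(.032,-.032)]).round(1).tolist())
b=s["img"].astype(int)
for r in range(180,260,4): print(r,"".join("#" if b[r,c].max()<75 else ("O" if b[r,c].min()>175 else ("g" if b[r,c].max()-b[r,c].min()<45 else ".")) for c in range(330,430,2)))
```

```text
box x,y -0.0569 -0.0005 z 0.1651 down [ 0.002  0.    -1.   ] w 0.0011024337639018507 F [-0.5  0.4  0.5] t 26.55 j6 1.8073002382366543
lid [277, 199, 140, 163, 14583] [[376, 199], [369, 203], [366, 217], [350, 210], [367, 232], [341, 214], [277, 235], [279, 287], [342, 361], [410, 332], [416, 277], [407, 268], [408, 255], [401, 256], [397, 246], [394, 258], [391, 239], [369, 220], [375, 215]]
1.2 [[382.7, 214.6], [362.2, 198.6]]
1 [[376.1, 220.1], [355.9, 203.8]]
0.8 [[370.3, 226.5], [350.3, 209.9]]
0.6 [[365.5, 233.6], [345.7, 216.8]]
0.3 [[360.4, 244.8], [341.0, 227.6]]
0 [[358.4, 255.6], [339.3, 238.2]]
180 ....#gggggggg.###############.###g................
184 ......g####gg..############gg###..................
188 ........#####g.################...................
192 ..........###################g....................
196 ............g############g........................
200 ..............g######gggg.........................
204 ................###ggOgOg.........................
208 ...........OO...###ggOggg.........................
212 ..........gOOOOOg##gOggg..........................
216 .gOOOOOOO..gOOOOOgggOgO...........................
220 OOOOOOOOOOOOOOOgOOggOO............................
224 OOOOOOOOOOOOOOOOOggOOOg...........................
228 OOOOOOOOOOOOOOOOOOOOOOOgO.........................
232 OOOOOOOOOOOOOOOOOOOOOgggOOO.......................
236 OOOOOOOOOOOOOOOOOOOOOgggggOOOO....................
240 OOOOOOOOOOOOOOOOOOOOOOgggggggOOO..................
244 OOOOOOOOOOOOOOOOOOOOOOOgggggggg...OOOOOOOOOOOOOOOO
248 OOOOOOOOOOOOOOOOOOOOOOggggggggg..gOOOOOOOOOOOOOOOO
252 OOOOOOOOOOOOOOOOOOOOggggggOOOOg..gOOOOOOOOOOOOOOOO
256 OOOOOOOOOOOOgggOOOgggggggOOOOOOO.ggOOOOOOOOOOOOOOO
```

The clamp is at about 0.8 rad (bar 352,208 to 372,228). Now I'll get on top of the bar and press it down.

>>> step_arm(targets=[{"tx":0,"ty":-0.3,"tz":-1.8,"yaw":0},{"tx":0,"ty":0,"tz":-2,"yaw":0},{"tx":0,"ty":0,"tz":0,"yaw":0},{"tx":0,"ty":1.8,"tz":0,"yaw":0},{"tx":0,"ty":1.7,"tz":0,"yaw":0},{"tx":0,"ty":0,"tz":0,"yaw":0},{"tx":0,"ty":0,"tz":1.2,"yaw":0},{"tx":0,"ty":0,"tz":1.2,"yaw":0}])

```text
t: 27.27
tcp_pos: [0.5388, 0.133, 0.1787]
ee_rot: [2.343, 2.092, 0.002]
contact_force: [-1.1, -0.0, -0.1]
gripper_width: -0.001
grasp_force: 0.0
```

>>> step_arm(targets=[{"tx":0,"ty":0,"tz":1,"yaw":0},{"tx":0,"ty":0,"tz":1,"yaw":0},{"tx":0,"ty":0.1,"tz":1,"yaw":0},{"tx":0,"ty":0.2,"tz":1,"yaw":0},{"tx":0,"ty":0.2,"tz":0.8,"yaw":0},{"tx":0,"ty":0,"tz":0.5,"yaw":0},{"tx":0,"ty":0,"tz":0,"yaw":0}])

```text
t: 27.85
tcp_pos: [0.5614, 0.1306, 0.1321]
ee_rot: [2.328, 2.072, 0.038]
contact_force: [46.1, -9.6, 8.3]
gripper_width: -0.0
grasp_force: 23.5
```

Run:
```python
from h import *
bt()
```

```text
box x,y -0.0041 -0.0001 z 0.1321 down [ 0.034 -0.003 -0.999] w -0.0004367682312628814 F [46.1 -9.6  8.3] t 27.85 j6 1.7921901985370159
```

The tip slid to the far side of the bar (46 N sideways). Backing out upward and re-measuring the bar.

>>> step_arm(targets=[{"tx":0,"ty":0.5,"tz":-1,"yaw":0},{"tx":0,"ty":0.5,"tz":-2.5,"yaw":0},{"tx":0,"ty":0,"tz":-3,"yaw":0},{"tx":0,"ty":0,"tz":-2.5,"yaw":0},{"tx":0,"ty":0,"tz":0,"yaw":0},{"tx":0,"ty":0,"tz":0,"yaw":0}])

```text
t: 28.35
tcp_pos: [0.5541, 0.1314, 0.2167]
ee_rot: [2.342, 2.091, 0.004]
contact_force: [-0.3, -1.2, -0.1]
gripper_width: 0.001
grasp_force: 0.0
```

Run:
```python
from h import *
bt(); s=lid(); save(s,"pics/s16.png"); b=s["img"].astype(int)
for r in range(190,266,4): print(r,"".join("#" if b[r,c].max()<75 else ("O" if b[r,c].min()>175 else ("g" if b[r,c].max()-b[r,c].min()<45 else ".")) for c in range(330,430,2)))
```

```text
box x,y -0.0115 -0.0001 z 0.2167 down [ 0.003  0.    -1.   ] w 0.0014922676099462082 F [-0.3 -1.2 -0.1] t 28.35 j6 1.7883647265475426
lid [277, 214, 140, 148, 14227] [[342, 214], [278, 234], [279, 287], [344, 361], [410, 332], [416, 277], [407, 268], [408, 255], [402, 256], [397, 245], [396, 257], [390, 254], [392, 240], [382, 231], [363, 231]]
190 .....####gOgOg....................................
194 ......###gOgOg....................................
198 .......gggOgO.....................................
202 ..................................................
206 ..................................................
210 ..................................................
214 ....gOOg....OOOOOOOOOO............................
218 OOOOOOOOOO.OOOOOOOOOOOg...........................
222 OOOOOOOOOOOOOOOOOOOOOO............................
226 OOOOOOOOOOOOOOOOOOOOOO............................
230 OOOOOOOgOOOOOOOOOOOOOO.OOO........................
234 OOOOOOOOOgOOOOOOOOOOOOOOOOOO......................
238 OOOOOOOOOOOOOOOOOOOOOOOOOOOOOOO...................
242 OOOOOOOOOOOOOOgOOOOOOOOgggggggOg.....OOOOOOOOOOOOO
246 OOOOOOOOOOOOOOOOOOOOggggggggggg..gOOOOOOOOOOOOOOOO
250 OOOOOOOOgOOOOOOOOgggggggggOOOgg..gOOOOOOOOOOOOOOOO
254 OOOOOOOggggOOOgggggggOOOOOOOOOO..ggOOOOOOOOOOOOOOO
258 OOOOOOOOOOggggggggOOOOOOOOOOOOOOOOgOOOOOOOOOOOOOOO
262 OOOOOOOOOOOgggggOOOOOOOOOOOOOOOOOOOOOOOOOOOOOOOOOO
```

Run:
```python
from h import *
b=cv2.cvtColor(cv2.imread("pics/s16.png"),cv2.COLOR_BGR2GRAY)
a=b.astype(int)
print("cols",334)
for r in range(208,266,2): print(r,"".join(chr(97+min(25,a[r,c]//10)) for c in range(320,412,1)))
```

```text
cols 334
208 mmnnmmmmmnmnmmmnmmmmnnnnnnnnonnnnnmmnnnnnnnnnmmnnnnmmnnnnonnnmnnmmmmmmmlmmmmmmmmmmmmmmllmlll
210 mmmmmmmmmmmmmnnmmmmmmmmnnnnnnnnnnnnoponnnmnnmnmnmmnmnnnmnnnnnnnnnnmmnmnnmmmmmmmmmmmmmmmmmmmm
212 mmmmmmmmnmmmmmmmmnmmnnnnmmmmnmnnnovzzzzzzzyywvtsrqpponnnmnnnnnnnnnnnnmnmmmmnmmmmmmmmmmmmmmmm
214 mmmmmmmmmmmmnmnnopswwxxwsnnmmmnmovzzzzzzzzzzzzzzzzzzzzsnnnnmmmnnnnnnnnnnmmmmnmnmmmmmmmmlmmmm
216 mmmmmmmmnnoqsvwxyyyyyyyyyxvpmmmnuzzzzzzzzzzzzzzzzzzzzztnnmmnnnnnmmnnnnnnnnnnmnnmmmmmmmmmmmmm
218 mmmnoqsvwxyyyyyyyyyyyyyyyyyywqpxzzzzzzzzzzzzzzzzzzzzzwqnmnnmmmmmnmmnnnnnnnnnnnnmnnmmmmmmmmmm
220 uvwxyyyyyyyyyyyyyyyyyyyyyyyyyyxzzzzzzzzzzzzzzzzzzzzzytpnnnnnnnmnnnnnmmnnnoonnnoonnnmnmnmmmmm
222 yyyyyyyyyyyyyyyyyyyyyyyyyyyyyyyyzzzzzzzzzzzzzzzzzzzzwspmnnnnnnnnnmnnnnmmmnnnnnnnnonnnnnnmmnm
224 yyyyyyyyyyyyyyyyyyyyyxxyzzzyyyyyyyyzzzzzzzzzzzzzzzzytsonnmmnmnnnnnnnnnnnnnnmnnnnnnnnonnnnmnn
226 yyyyyyyyyyyyyyyyyyyywsuwxyzzzyyyyyyyyzzzzzzzzzzzzzzvtrpnnnnmmmmnnnnnnnnnnnnnnmmnnnnnnnnnonon
228 yyyyyyyyyyyyyyyyyyyyxtqrtwxyzzzyyyyyyyyzzzzzzzzzzzvutspotwvqnmmmmnnnonnnmmnnnnmmmmnnnnnnnnno
230 yyyyyyyyyyyyyyyyyyyy
[... 1021 characters left out ...]
kmnnoqrvzzzzzzzzzzzzz
252 yyyyyyyyyyyyyyyyyyyyyywqppppprwyyyyyywvqqpppppppppppppqqrvwyyyyyyyyyvokkmnnoqrsxzzzzzzzzzzzz
254 yyyyyyyyyyyyyyyyyyyyyyywrpppppprvwwwvqppppppppppppqrvwyyyyyyyyyyyyyyyywrnmmoqqrtyzzzzzzzzzzz
256 yyyyyyyyyyyyyyyyyyyyyyyyywrpppppppppppppppppppppqsxyyyyyyyyyyyyyyyyyyyyyxvpoqqrruyyyyyyyyyyz
258 yyyyyyyyyyyyyyyyyyyyyyyyyyywvrppppppppppppppprvwyyyyyyyyyyyyyyyyyyyyyyyyyyywtrrrtxyyyyyyyyyy
260 yyyyyyyyyyyyyyyyyyyyyyyyyyyyyxrpppppppppppqrwyyyyyyyyyyyyyyyyyyyyyyyyyyyyyyyyxustxyyyyyyyyyy
262 yyyyyyyyyyyyyyyyyyyyyyyyyyyyyyywrqppppppprxyyyyyyyyyyyyyyyyyyyyyyyyyyyyyyyyyyyyxxxyyyyyyyyyy
264 xxyyyyyyyyyyyyyyyyyyyyyyyyyyyyyyyywqpppppprvyyyyyyyyyyyyyyyyyyyyyyyyyyyyyyyyyyyyyyxyyyyyyyyy
```

The bar is now visible from (343,225) to (361,240), so θ ≈ 0.4. I'll press on the clamp's arm just in front of the bar, where slipping off can't open it.

>>> step_arm(targets=[{"tx":0,"ty":-1.4,"tz":0,"yaw":0},{"tx":0,"ty":-1.2,"tz":0,"yaw":0},{"tx":0,"ty":0,"tz":2,"yaw":0},{"tx":0,"ty":0,"tz":2,"yaw":0},{"tx":0,"ty":0,"tz":2,"yaw":0},{"tx":0,"ty":0,"tz":1,"yaw":0},{"tx":0,"ty":0,"tz":1,"yaw":0},{"tx":0,"ty":0,"tz":0,"yaw":0}])

```text
t: 29.07
tcp_pos: [0.5265, 0.134, 0.1332]
ee_rot: [-2.342, -2.091, 0.004]
contact_force: [0.7, -0.4, -0.5]
gripper_width: 0.001
grasp_force: 0.0
```

>>> step_arm(targets=[{"tx":0,"ty":0,"tz":0.5,"yaw":0},{"tx":0,"ty":0,"tz":0.5,"yaw":0},{"tx":0,"ty":0,"tz":0.3,"yaw":0},{"tx":0,"ty":0,"tz":0,"yaw":0}])

```text
t: 29.4
tcp_pos: [0.5279, 0.1342, 0.122]
ee_rot: [-2.344, -2.092, -0.0]
contact_force: [-0.9, 0.1, -0.4]
gripper_width: 0.001
grasp_force: 0.0
```

Run:
```python
from h import *
bt()
```

```text
box x,y -0.0379 -0.0003 z 0.122 down [ 0.  0. -1.] w 0.001016433418002039 F [-0.9  0.1 -0.4] t 29.4 j6 1.7986684487359912
```

>>> step_arm(targets=[{"tx":0,"ty":0,"tz":0.4,"yaw":0},{"tx":0,"ty":0,"tz":0.3,"yaw":0},{"tx":0,"ty":0,"tz":0,"yaw":0}])

```text
t: 29.65
tcp_pos: [0.5284, 0.1342, 0.1163]
ee_rot: [2.343, 2.092, 0.002]
contact_force: [-1.6, -0.6, 9.4]
gripper_width: -0.004
grasp_force: 4.9
```

>>> step_arm(targets=[{"tx":0,"ty":0,"tz":0.2,"yaw":0},{"tx":0,"ty":0,"tz":0,"yaw":0},{"tx":0,"ty":0,"tz":0,"yaw":0}])

```text
t: 29.9
tcp_pos: [0.5285, 0.1342, 0.116]
ee_rot: [2.342, 2.091, 0.004]
contact_force: [-9.0, -2.0, 31.0]
gripper_width: -0.003
grasp_force: 15.6
```

Firm stop with the tip at 0.142 m (arm top when flat is 0.141 m). Retreating and verifying.

>>> step_arm(targets=[{"tx":0,"ty":0,"tz":-1,"yaw":0},{"tx":0,"ty":0,"tz":-3,"yaw":0},{"tx":0,"ty":0,"tz":-3,"yaw":0},{"tx":0,"ty":0,"tz":-4,"yaw":0},{"tx":0,"ty":0,"tz":-4,"yaw":0},{"tx":0,"ty":0,"tz":0,"yaw":0},{"tx":0,"ty":0,"tz":0,"yaw":0},{"tx":0,"ty":0,"tz":0,"yaw":0}])

```text
t: 30.57
tcp_pos: [0.5276, 0.1342, 0.2628]
ee_rot: [-2.343, -2.092, 0.0]
contact_force: [-0.5, -0.6, -0.2]
gripper_width: -0.0
grasp_force: 0.0
```

Run:
```python
from h import *
bt(); s=lid(); save(s,"pics/s17.png"); a=cv2.cvtColor(s["img"],cv2.COLOR_RGB2GRAY).astype(int)
for r in range(226,270,2): print(r,"".join(chr(97+min(25,a[r,c]//10)) for c in range(320,412,1)))
```

```text
box x,y -0.0381 -0.0003 z 0.2628 down [-0. -0. -1.] w -8.23477989002061e-05 F [-0.5 -0.6 -0.2] t 30.5667 j6 1.7986623046868566
lid [277, 214, 140, 148, 14217] [[342, 214], [278, 234], [279, 287], [344, 361], [410, 332], [416, 277], [407, 268], [408, 255], [402, 256], [397, 245], [396, 257], [390, 254], [392, 240], [376, 229], [370, 236]]
226 yyyyyyyyyyyyyyyyyyyyyyyyyyyyyyyyyyyyyzzzzzzzzzzzzzzvtrpnnnnmmmmnnnnnnnnnnnnnmmmmnnnnnnnnnnnn
228 yyyyyyyyyyyyyyyyyyyyyyyyyyyyyyyyyyyyyyyzzzzzzzzzzzvutrootwuqnnmmmnnnnnnnmmnnnnnmmmnnnnnnnnnn
230 yyyyyyyyyyyyyyyyyyyyyyyyyyyyyyyyyyyyyyyyyyzzzzzzzwuusrorxyzzxtonmmmnnnnnnnnmmnnnnnnmnnnnnonn
232 yyyyyyyyyyyyyyyyyyyyyyyyyyyyyyyyyyyyyyyyyyyyzzzzvuutqooprtwyzzyvqonmmmmnnnnnnnnnnnnnnmmmnnnn
234 yyyyyyyyyyyyyyyyyyyyyyyyyyyyyyyyyyyyyyyyyyyyyyyxututnstxyyzzyyyzzxsonmmmmmnnnnnmmnnnnnnnnnmn
236 yyyyyyyyyyyyyyyyyyyyyyyyyyyyyyyyyyyyyyyyyyyyyyyyyyyyzzzzzzzzzzyyyzzyvpnnnnnmnmnnnnmnnnnnnnmn
238 yyyyyyyyyyyyyyyyyyxyyzzzyyyyyyyyyyyyyyyyyyyyzzzzzzzzzzzzzzzzzzzyywxyzyxronnnmmmnnnnnnmnnnnnn
240 yyyyyyyyyyyyyyyyyxtvwxyzzzyyyyyyyyyyyyzzzzzzzzzzzzzzzzzzzyyxwvsrrqruxyyvsonnn
[... 673 characters left out ...]
snmmoqqrtyzzzzzzzzzzz
256 yyyyyyyyyyyyyyyyyyyyyyyyyyyyyvqppqrtvutsstxyyyyyyyyyyyyyyyyyyyyyyyyyyyyyxvpoqrrrtyyyyyyyyyyy
258 yyyyyyyyyyyyyyyyyyyyyyyyyyyyyyvqpppqsssstwyyyyyyyyyyyyyyyyyyyyyyyyyyyyyyyyywsrrrtxyyyyyyyyyy
260 yyyyyyyyyyyyyyyyyyyyyyyyyyyyyyyywvrppqqqprwyyyyyyyyyyyyyyyyyyyyyyyyyyyyyyyyyywusuxyyyyyyyyyy
262 yyyyyyyyyyyyyyyyyyyyyyyyyyyyyyyyyyyvrpopprwyyyyyyyyyyyyyyyyyyyyyyyyyyyyyyyyyyyyxwxxyyyyyyyyy
264 xxyyyyyyyyyyyyyyyyyyyyyyyyyyyyyyyyyyywwwyyyyyyyyyyyyyyyyyyyyyyyyyyyyyyyyyyyyyyyyyyxxyyyyyyyy
266 yyxxyyyyyyyyyyyyyyyyyyyyyyyyyyyyyyyyyyyyyyyyyyyyyyyyyyyyyyyyyyyyyyyyyyyyyyyyyyyyyyyyyyxxyyyy
268 yyyxxxyyyyyyyyyyyyyyyyyyyyyyyyyyyyyyyyyyyyyyyyyyyyyyyyyyyyyyyyyyyyyyyyyyyyyyyyyyyyyyyyyyyyyy
```

The bar now runs from (339,240) to (358,256), matching the θ = 0 prediction of (339,238)–(358,256). The lid corner is at its shut position and the tool is clear, so I'm handing in.

```bash
python3 -c "
from rig import order
print(order.close_job())"
```

```text
the job is handed in; nothing more can be done
None
```

The job is handed in, with no verdict returned: by my measurements the tin was upright, cap up, on the box floor when last seen before the lid went on, the lid is shut, the clamp lies flat over it, and I never drove the arm into the cutter or the other tools.

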